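# Load a kit tray, check-count it on the scale and send it out

## Robot

A 6-joint arm with a two-finger parallel gripper is mounted at the origin on the work surface. World frame = base frame: x ahead of the robot, y to its left, z up, the work surface at z = 0. Lengths are in m, angles in rad, forces in N, time in s.
With the tool pointing down it reaches from about 0.25 to 0.775 m from the base axis. Payload 4 kg.
Tool frame: the origin (TCP) lies at the very end of the fingers, on their centre line; the grasp point (between the pads) lies 19 mm behind it; x points along the fingers, y is the direction in which the jaws open and shut, and the axes are right-handed (so a half turn about x gives the same grasp; the last joint's range is limited). The gripper opens to 94 mm and grips with 3 to 60 N. Pads are 16 mm wide; open, the fingers measure 119 mm over their backs; the gripper's body (75 mm by 177 mm) begins 78 mm behind the grasp point.
Start: joints at [1.24, 0.087, 1.371, -0, 1.684, -0.103], TCP at [0.124, 0.536, 0.206] pointing down, gripper open.
Joint ranges: [-3.1, 3.1], [-0.76, 2.03], [0.27, 2.55], [-1.08, 4.22], [0.17, 2.65], [-2.57, 2.57]. Speed limits (rad/s): [2.79, 2.79, 3.14, 3.14, 3.14, 3.14].

## Interface

Orientations are given as a 3x3 rotation matrix whose columns are the frame's x, y, z axes.
In Python, from station import * gives the robot as it stands.
- The arm moves only by the shell command python3 -m pendant 'ROWS' [FORCE]. ROWS is JSON, a list of rows, each a list of 3 entries, a list of its own where there are three numbers: the shift along the tool's x, y, z in mm, then the turn, a rotation vector about the tool's x, y, z in rad, then the opening, from 0 (shut) to 1 (fully open). In form: [[[tx, ty, tz], [wx, wy, wz], jaw], ...]. A call has 1 to 12 rows; each row shifts and turns the pose as measured when the row begins, along the tool's axes as they then stand; what a row does not reach is not made up. A row lasts 1/12 s, in which the tool goes at most 41.7 mm and 7.16 degrees, less where a joint would pass 70% of its speed; a pose out of reach is approached as far as the arm can. A call is refused whole if a number of a shift passes 41.7 or a number of a turn 0.125, either way. A call with a gripper value outside its range is refused whole. The fingers move at their own pace and stop on an object; FORCE is the grip in N (left out, the last holds). Time passes only in rows, so rows that do not move let the fingers close. It gives the time, the measured TCP pose, the force and the opening at its end, in the units of the state.
- get_obs(): the state, without advancing time (a new reading comes with each control period).
- read_camera(name): name is "side" or "top"; returns a dict with "img" (384x512x3 uint8, blue, green, red), "intrinsics" (3x3 intrinsics, pixels), "rvec" (rotation vector, rad) and "tvec" (3), from world to camera coordinates, as OpenCV has them. Camera axes: x right, y down, z forward; pixel columns grow to the right and rows downward; lengths in m; the calibration is good to about 2 mm. A picture is of the moment at which its call begins. There is no depth.
- job_done(): hands the job in, once; it reports no verdict.
Trained networks look in a picture, given as the dict that the camera call returned (one of the last four; its "shot" number tells which), for a name from the list of things; names that differ only in an ending like _2 or _b are one class to them, and where a whole thing is asked for, a point or a joint stands for the part that bears it (a point fixed in the world has none). Each returns a list of dicts, best first, with "confidence" (0 to 1); they miss things now and then, are a little off and sometimes report something else, mostly with a low value. They report only what shows in the picture. A call takes as long as a camera call. They do not tell look-alikes from the thing itself.
- silhouettes(picture, target): "region" (384x512 bool, what is visible of it) and "uv" ([column, row] in pixels, amid what is visible of it).
- place_of(picture, target): "uv" ([column, row] in pixels: a listed point, or the origin of a listed thing).
The state is a dict: "time_s": time; "joint_pos": joint angles; "joint_velocities": joint speeds; "tau": joint torques, N m; "tcp_pos": TCP position; "eef_rot": TCP orientation; "force": force on the tool from outside, world axes, zero at the start; "wrist_torque": the same for the moment, N m; "grip_width": finger opening in m.
Only numpy, scipy, OpenCV 4.12 (cv2) and the standard library are available. Lean on these libraries where they do the work, as an engineer would, in place of code of your own. Each camera call takes 0.05 s, during which the arm holds its last target. There are 200 camera calls.

## Task

Put every relay module lying on the bench into the kit tray where the tray stands, then carry the loaded tray level by its handle and stand it centred and square on the scale's platform and let go. With the tray standing there, press the scale's keys fully down one at a time: the round key, then the bar key, then the square key, and press no key while the tray is off the platform. Finally carry the tray level to the roller stand and leave it centred on the rollers, its long side along the stand's long side, with all modules still in it; leave the other things on the bench alone.

Things in the scene. Friction and masses are not known exactly. Their poses are not given: they have to be found in the camera images.
- tray: Kit tray: open flat aluminium tray, 190 mm long (its x), 152 mm wide (its y), walls 4 mm thick, 32 mm high, floor 4 mm thick, 0.3 kg. Origin at the centre of its underside. A black flat bridge handle runs across its middle along its y (x = 0): bar 10 mm thick in x, 65 to 95 mm above the underside, on two 30 mm wide uprights at the side walls. Modules lie in the two halves before and behind it.
- tray_handle (a point): Grasp point in the middle of the tray's handle bar, 83 mm above the tray's underside; pinch it from above, across the tray's x (10 mm thick).
- module1: Relay module (loose; between two and four of module1 to module4 are present): grey plastic block 64 mm long (its x), 38 mm wide (its y), 30 mm high, with a black block 38 by 38 mm on top of its middle, 44 mm high in all; about 90 g. Origin at the centre of its underside, z up. Grip it across its 38 mm width, about 24 mm above its underside.
- module2: Relay module (loose; between two and four of module1 to module4 are present): grey plastic block 64 mm long (its x), 38 mm wide (its y), 30 mm high, with a black block 38 by 38 mm on top of its middle, 44 mm high in all; about 90 g. Origin at the centre of its underside, z up. Grip it across its 38 mm width, about 24 mm above its underside.
- module3: Relay module (loose; between two and four of module1 to module4 are present): grey plastic block 64 mm long (its x), 38 mm wide (its y), 30 mm high, with a black block 38 by 38 mm on top of its middle, 44 mm high in all; about 90 g. Origin at the centre of its underside, z up. Grip it across its 38 mm width, about 24 mm above its underside.
- module4: Relay module (loose; between two and four of module1 to module4 are present): grey plastic block 64 mm long (its x), 38 mm wide (its y), 30 mm high, with a black block 38 by 38 mm on top of its middle, 44 mm high in all; about 90 g. Origin at the centre of its underside, z up. Grip it across its 38 mm width, about 24 mm above its underside.
- scale: White counting scale, fixed to the bench, slightly turned from start to start. Origin on the bench under the middle of its platform; its x points away from its key panel, on the robot's side: a box 34 mm high from x = -205 to -95 mm, 195 mm wide, with a row of three white keys in black surrounds at x = -148 mm, 55 mm apart in y. Which key is where changes from start to start.
- platform (a point): Centre of the scale's platform surface, 55 mm above the bench; platform 200 by 200 mm, flat, rigid; axes as the scale's.
- rollers: Outgoing roller stand, fixed to the bench, slightly turned from start to start: five steel rollers that do not turn, in an aluminium frame 250 mm long (its x) and 208 mm wide (its y). Origin on the bench under its middle.
- rollers_top (a point): Middle of the roller bed, at the height of the rollers' tops, 48 mm above the bench; axes as the stand's.
- round_key (a joint): Travel of the round key, 28 mm in diameter: 0 up, 0.006 m fully down; it starts down at about 1.5 N, is fully down at 5 N and springs back. It counts as pressed from 0.0045.
- round_key_top (a point): Centre of the top face of the round key, 28 mm in diameter, 52 mm above the bench when up; press straight down.
- bar_key (a joint): Travel of the long narrow bar key, 46 mm (scale's x) by 14 mm: 0 up, 0.006 m fully down; it starts down at about 1.5 N, is fully down at 5 N and springs back. It counts as pressed from 0.0045.
- bar_key_top (a point): Centre of the top face of the long narrow bar key, 46 mm (scale's x) by 14 mm, 52 mm above the bench when up; press straight down.
- square_key (a joint): Travel of the square key, 27 mm: 0 up, 0.006 m fully down; it starts down at about 1.5 N, is fully down at 5 N and springs back. It counts as pressed from 0.0045.
- square_key_top (a point): Centre of the top face of the square key, 27 mm, 52 mm above the bench when up; press straight down.
- screwdriver: Screwdriver lying on the bench; not part of the job, leave it alone. Origin at its underside, on its axis.
- tape: Roll of yellow tape, 90 mm in diameter, 24 mm high, lying flat; not part of the job, leave it alone. Origin at its underside (middle).
- spray: Spray can, 52 mm in diameter, 150 mm high, standing; not part of the job, leave it alone. Origin at its underside (middle).
- cup: White mug, 80 mm in diameter, 85 mm high, standing; not part of the job, leave it alone. Origin at its underside (middle).
- wrench: Wrench lying on the bench; not part of the job, leave it alone. Origin at its underside, on its axis.
- jar: Jar, 60 mm in diameter, 70 mm high, standing; not part of the job, leave it alone. Origin at its underside (middle).
Things that resemble listed ones, but are neither listed nor needed, are in the scene too. Leave any pink, red or yellow look-alike of the module1 alone.

How it is judged:
By the outcome, as a careful person would: the job done as asked, in the order asked, and still so for the second after the job is handed in, with the robot touching nothing.
Of module1, module2, module3, module4 only 2 to 4 are there at a start; the rules pass over those that are not, and their reading is None.
At some moment in a run one of module1, module2, module3, module4 may be knocked a few centimetres aside while the robot is not near it.
It also fails if it takes over 210 s, if anything falls off the work surface, if the arm or the gripper's body presses on something with over 40 N, if the wrist force passes 120 N, or if a joint passes its speed limit or range.

## Working session

There is one attempt and no reset: what is moved stays moved. The work goes in short steps, Python scripts to look and compute and a shell command to move; the robot and the scene stay as the last step left them, time stands still between calls to the robot, and variables do not carry over. Pictures are saved under pics/ and viewed, about 12 in all and at most 16, crops included, and the job is handed in when it is done.

```bash
mkdir -p pics; ls
cat > h.py <<'E'
from station import *
import numpy as np, cv2
def shot(n): return read_camera(n)
def ray(p,uv):
    R=cv2.Rodrigues(np.array(p["rvec"],float))[0]; t=np.array(p["tvec"],float).ravel()
    u=cv2.undistortPoints(np.array([[uv]],float),np.array(p["intrinsics"]),None).ravel()
    return -R.T@t, R.T@np.array([u[0],u[1],1.])
def at(p,uv,z):
    c,d=ray(p,uv); return (c+d*(z-c[2])/d[2])[:2]
def proj(p,X):
    return cv2.projectPoints(np.array(X,float).reshape(-1,1,3),np.array(p["rvec"]),np.array(p["tvec"]),np.array(p["intrinsics"]),None)[0].reshape(-1,2)
E
python3 - <<'E'
from h import *
o=get_obs(); print(o["time_s"],o["eef_rot"],o["force"])
for n in("top","side"):
    p=shot(n); cv2.imwrite(f"pics/{n}0.png",cv2.resize(p["img"],(800,600),interpolation=cv2.INTER_CUBIC))
    print(n,ray(p,(256,192)))
    for t,z in [("module1",.03),("tray",0),("tray_handle",.083),("platform",.055),("scale",0),("rollers_top",.048),("round_key_top",.052),("bar_key_top",.052),("square_key_top",.052)]:
        for r in place_of(p,t):
            if r["confidence"]>.2: print(t,np.round(r["uv"],1),round(r["confidence"],2),np.round(at(p,r["uv"],0 if t=="module1" else z),3))
E
```

```text
pics
0.0 [[-6.88272372e-04  2.25840080e-01  9.74164147e-01]
 [-2.08709386e-03  9.74161931e-01 -2.25841041e-01]
 [-9.99997585e-01 -2.18861216e-03 -1.99139298e-04]] [-0.01535035  0.49777536  0.76160457]
top (array([0.28687501, 0.11190393, 1.61936867]), array([ 0.14643437,  0.00141388, -0.98933476]))
module1 [153.3 235.7] 0.83 [0.371 0.455]
module1 [154.5 270.4] 0.77 [0.256 0.445]
module1 [185.8 221.1] 0.72 [0.422 0.349]
module1 [220.9 239.1] 0.71 [0.364 0.229]
module1 [186.4 167. ] 0.49 [0.608 0.355]
module1 [161.3 132.8] 0.48 [0.727 0.447]
tray [239.  177.8] 0.79 [0.574 0.174]
tray_handle [236.1 174.4] 0.89 [0.571 0.18 ]
tray_handle [316.7 163.8] 0.41 [ 0.612 -0.083]
platform [317.8 164.4] 0.61 [ 0.616 -0.09 ]
scale [316.6 167.5] 0.77 [ 0.617 -0.093]
scale [356.  121.6] 0.5 [ 0.784 -0.231]
scale [317.7 164.9] 0.25 [ 0.626 -0.097]
rollers_top [398.3 195.4] 0.88 [ 0.519 -0.359]
round_key_top [220.  237.5] 0.44 [0.367 0.228]
round_key_top [292.9 204.2] 0.43 [ 0.481 -0.008]
round_key_top [395.7 198.1] 0.21 [ 0.509 -0.349]
bar_key_top [329.5 212.9] 0.48 [ 0.455 -0.129]
square_key_top [314.
[... 300 characters left out ...]
e1 [100.2 182.9] 0.62 [0.252 0.459]
module1 [219.7 115.9] 0.59 [0.71  0.437]
module1 [274.9 134.7] 0.45 [0.772 0.236]
tray [242.2 175. ] 0.66 [0.571 0.18 ]
tray [259.  276.6] 0.6 [ 0.358 -0.104]
tray_handle [242.  157.4] 0.92 [0.566 0.172]
tray_handle [320.5 204.6] 0.74 [ 0.588 -0.102]
tray_handle [210.8 229.9] 0.71 [0.332 0.039]
platform [322.1 205.4] 0.85 [ 0.608 -0.094]
platform [270.3 217.8] 0.3 [ 0.481 -0.024]
scale [321.3 216.5] 0.89 [ 0.615 -0.092]
rollers_top [388.4 289.9] 0.93 [ 0.524 -0.364]
round_key_top [269.4 219.9] 0.65 [ 0.476 -0.026]
bar_key_top [294.4 245.5] 0.67 [ 0.461 -0.127]
square_key_top [282.  234.4] 0.54 [ 0.464 -0.082]
square_key_top [274.2 135.1] 0.49 [0.726 0.196]
```

View pics/top0.png

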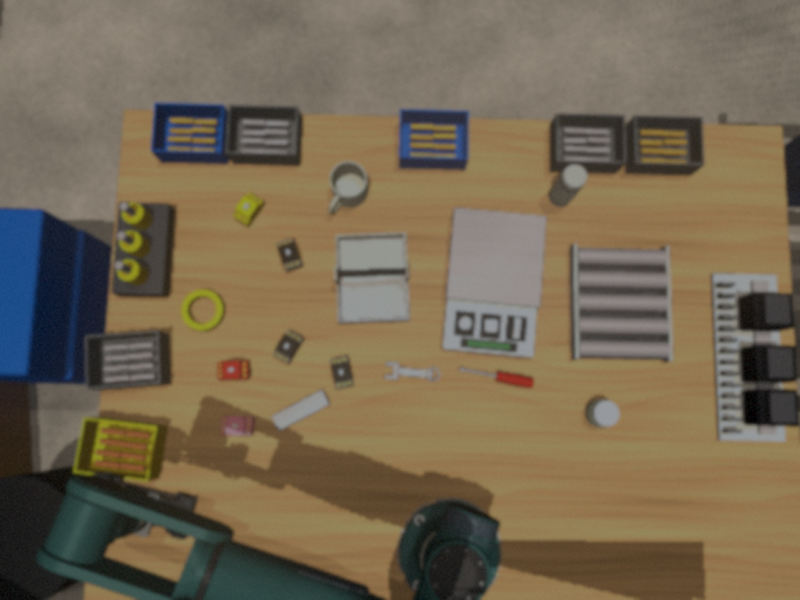

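View pics/side0.png

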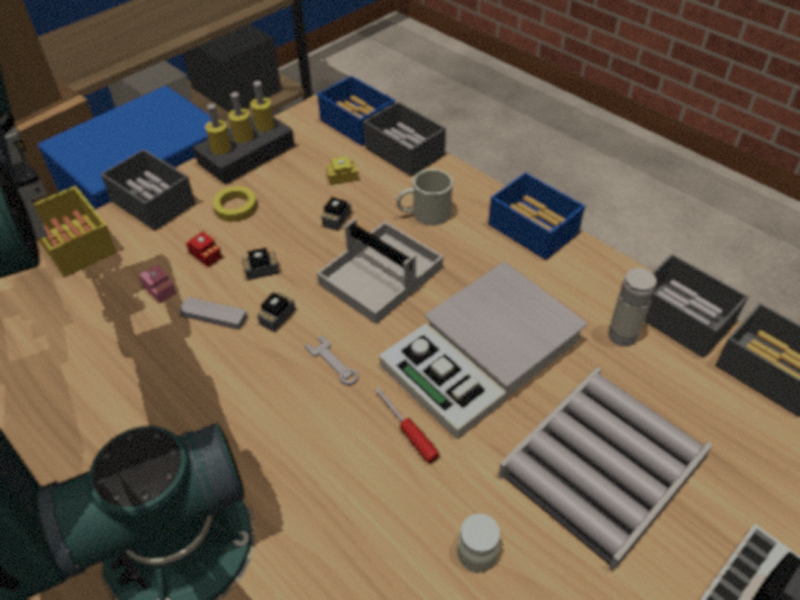

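The top view shows three grey/black modules, at about (290,254), (289,346) and (342,371) in the 800×600 picture. The possible confusions are:
- Red (234,369), pink (238,426) and yellow (248,208) look-alikes, all excluded by colour.
- A silver bar (300,410), which has no black block on top.

The keys run from +y to −y as round, square, bar. Next I fit model poses to the silhouettes in both views.

```bash
cat >> h.py <<'E'
from scipy.optimize import minimize
def box(x0,x1,y0,y1,z0,z1): return np.array([[x,y,z] for x in(x0,x1) for y in(y0,y1) for z in(z0,z1)],float)/1000
M={"module1":[box(-32,32,-19,19,0,30),box(-19,19,-19,19,30,44)],
 "tray":[box(-95,95,-76,76,0,32),box(-5,5,-76,76,65,95),box(-15,15,-76,-72,0,95),box(-15,15,72,76,0,95)],
 "scale":[box(-100,100,-100,100,40,55),box(-205,-95,-97.5,97.5,0,34)],
 "rollers":[box(-125,125,-104,104,0,48)]}
S=4
def rend(p,t,q,z0,roi):
    m=np.zeros(((roi[3]-roi[1])*S,(roi[2]-roi[0])*S),np.uint8)
    c,s=np.cos(q[2]),np.sin(q[2]); R=np.array([[c,-s,0],[s,c,0],[0,0,1]])
    for b in M[t]:
        uv=(proj(p,b@R.T+[q[0],q[1],z0])-roi[:2]+.5)*S-.5
        cv2.fillConvexPoly(m,cv2.convexHull(np.round(uv*16).astype(np.int32)),255,cv2.LINE_AA,4)
    return cv2.resize(m,None,fx=1/S,fy=1/S,interpolation=cv2.INTER_AREA)/255.
def fit(ps,t,q0,z0=0,maxd=25,verbose=True):
    obs=[]
    for p in ps:
        pr=proj(p,[q0[0],q0[1],z0+.02])[0]
        c=[r for r in silhouettes(p,t) if r["confidence"]>.2 and np.linalg.norm(r["uv"]-pr)<maxd]
        if not c: print("no silhouette"); continue
        c=min(c,key=lambda r:np.linalg.norm(r["uv"]-pr)); g=c["region"]
        ys,xs=np.nonzero(g); roi=[max(xs.min()-12,0),max(ys.min()-12,0),xs.max()+13,ys.max()+13]
        obs.append((p,roi,cv2.GaussianBlur(g[roi[1]:roi[3],roi[0]:roi[2]].astype(float),(0,0),1.0)))
    def cost(q): return sum(((cv2.GaussianBlur(rend(p,t,q,z0,r),(0,0),1.)-g)**2).sum()/g.sum() for p,r,g in obs)
    best=min((minimize(cost,[q0[0],q0[1],a],method="Nelder-Mead",options=dict(initial_simplex=np.array([q0[0],q0[1],a])+np.array([[0,0,0],[.01,0,0],[0,.01,0],[0,0,.2]]),xatol=2e-4,fatol=1e-5)) for a in q0[2]),key=lambda r:r.fun)
    if verbose: print(t,np.round(best.x[:2]*1000,1),"yaw deg",round(np.degrees(best.x[2]),1),"cost",round(best.fun,3),"views",len(obs))
    return best.x
E
python3 - <<'E'
from h import *
ps=[shot("top"),shot("side")]
A=np.radians([0,30,60,90,120,150]); Z=[0.,.1,-.1]
Q=[("module1",fit(ps,"module1",(x,y,A),maxd=12)) for x,y in[(.612,.356),(.418,.349),(.36,.229)]]
Q+=[(t,fit(ps,t,(x,y,Z))) for t,x,y in[("tray",.571,.178),("scale",.614,-.093),("rollers",.52,-.362)]]
rows=[]
for p in ps:
    im=cv2.resize(p["img"],None,fx=3,fy=3,interpolation=cv2.INTER_CUBIC)
    for t,q in Q:
        for b in M[t]:
            c,s=np.cos(q[2]),np.sin(q[2])
            uv=proj(p,b@np.array([[c,-s,0],[s,c,0],[0,0,1]]).T+[q[0],q[1],0])*3+1
            cv2.polylines(im,[cv2.convexHull(np.round(uv).astype(np.int32))],1,(0,255,0),1)
    for t in ("round","square","bar"):
        print(t,[(np.round(at(p,r["uv"],.052),3),round(r["confidence"],2)) for r in place_of(p,t+"_key_top")[:1]])
    rows.append(im)
cv2.imwrite("pics/fit_top.png",rows[0][330:900,480:1280]); cv2.imwrite("pics/fit_side.png",rows[1][330:930,380:1180])
q=Q[4][1];c,s=np.cos(q[2]),np.sin(q[2])
for y in(.055,0,-.055): print("slot",np.round(q[:2]+np.array([[c,-s],[s,c]])@[-.148,y],4))
E
```

```text
module1 [617.9 357.5] yaw deg 23.5 cost 0.047 views 2
module1 [417.7 351.7] yaw deg 153.1 cost 0.034 views 2
module1 [366.2 235.4] yaw deg 15.1 cost 0.051 views 2
tray [572.3 175.6] yaw deg 3.6 cost 0.029 views 2
scale [616.8 -91. ] yaw deg -4.7 cost 0.271 views 2
rollers [ 528.1 -362. ] yaw deg 0.2 cost 0.132 views 2
round [(array([ 0.477, -0.016]), 0.64)]
square [(array([0.362, 0.236]), 0.68)]
bar [(array([ 0.46 , -0.132]), 0.45)]
round [(array([ 0.482, -0.022]), 0.62)]
square [(array([ 0.463, -0.082]), 0.67)]
bar [(array([ 0.46 , -0.128]), 0.49)]
slot [ 0.4738 -0.024 ]
slot [ 0.4693 -0.0788]
slot [ 0.4647 -0.1336]
```

View pics/fit_top.png

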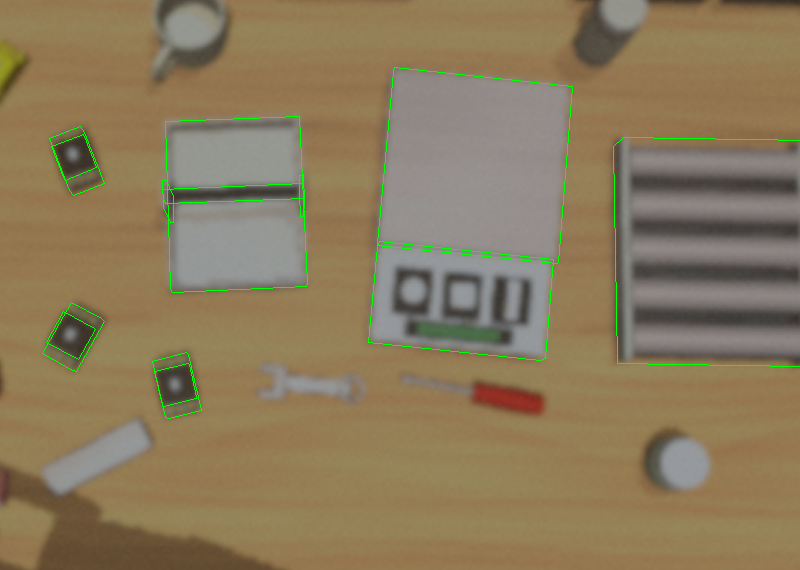

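View pics/fit_side.png

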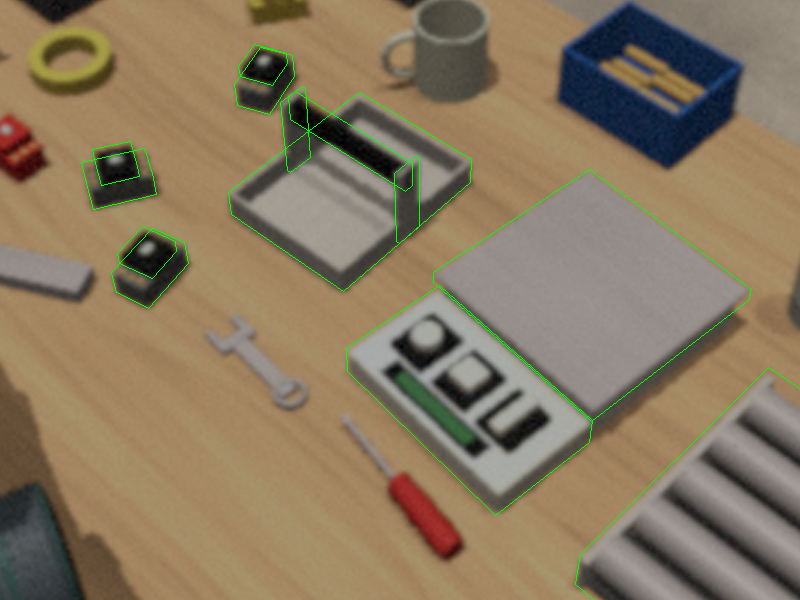

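```bash
cat > plan.py <<'E'
# usage: plan.py x y z(mm TCP) psi(deg jaw axis)
import sys; from h import *
from scipy.spatial.transform import Rotation as Ro
x,y,z,a=map(float,sys.argv[1:5]); o=get_obs(); R=np.array(o["eef_rot"]); p=np.array(o["tcp_pos"])*1000
a=np.radians(a); c,s=np.cos(a),np.sin(a); T=np.array([[0,c,s],[0,s,-c],[-1,0,0]])
w=Ro.from_matrix(R.T@T).as_rotvec(); d=T.T@(np.array([x,y,z])-p)
print("t",round(o["time_s"],2),"turn",np.round(w,3),"rows",int(np.ceil(abs(w).max()/.12)),"| then shift",np.round(d,1),"rows@38",int(np.ceil(abs(d).max()/38)),"| grip",round(o["grip_width"]*1000,1),"F",np.round(o["force"],1))
E
python3 -m pendant '[[[0,0,0],[0.12,0,0],1],[[0,0,0],[0.12,0,0],1],[[9.5,-3.5,38.4],[0,0,0],1],[[9.5,-3.5,38.4],[0,0,0],1],[[9.5,-3.5,38.4],[0,0,0],1],[[9.5,-3.5,38.4],[0,0,0],1],[[9.5,-3.5,38.4],[0,0,0],1],[[9.5,-3.5,38.4],[0,0,0],1],[[9.5,-3.5,38.4],[0,0,0],1],[[9.5,-3.5,38.4],[0,0,0],1],[[9.5,-3.5,38.4],[0,0,0],1],[[0,0,0],[0,0,0],1]]'
python3 plan.py 417.7 351.7 80 63.1
```

```text
time_s: 3.0
tcp_pos: [0.427, 0.3452, 0.1171]
eef_rot: [[0.003, 0.453, 0.891], [0.008, 0.891, -0.453], [-1.0, 0.008, -0.001]]
force: [-0.3, 1.1, -0.5]
grip_width: 0.094
t 3.0 turn [-0.001 -0.001 -0.008] rows 1 | then shift [ 37.1   1.6 -11.2] rows@38 1 | grip 94.0 F [-0.3  1.1 -0.5]
```

```bash
python3 -m pendant '[[[17,1.6,-11.2],[0,0,-0.008],1],[[30,0,0],[0,0,0],1],[[30,0,0],[0,0,0],1],[[25,0,0],[0,0,0],1],[[10,0,0],[0,0,0],1],[[0,0,0],[0,0,0],0.2],[[0,0,0],[0,0,0],0.2],[[0,0,0],[0,0,0],0.2],[[0,0,0],[0,0,0],0.2],[[0,0,0],[0,0,0],0.2],[[0,0,0],[0,0,0],0.2],[[0,0,0],[0,0,0],0.2]]' 25; python3 plan.py 417.7 351.7 150 63.1
```

```text
time_s: 4.0
tcp_pos: [0.4241, 0.3558, 0.0112]
eef_rot: [[0.012, 0.459, 0.888], [0.011, 0.888, -0.459], [-1.0, 0.016, 0.005]]
force: [1.1, -0.4, 0.1]
grip_width: 0.0509
t 4.0 turn [-0.007  0.005 -0.016] rows 1 | then shift [-138.8   -6.6   -3.9] rows@38 4 | grip 50.9 F [ 1.1 -0.4  0.1]
```

```bash
python3 -m pendant '[[[6,-6.6,-3.9],[0,0.005,-0.016],0.6],[[0,0,0],[0,0,0],0.6],[[0,0,0],[0,0,0],0.6]]' 25; python3 plan.py 417.7 351.7 5 63.1
```

```text
time_s: 4.25
tcp_pos: [0.4182, 0.3522, 0.0066]
eef_rot: [[0.002, 0.459, 0.888], [0.0, 0.888, -0.459], [-1.0, 0.001, 0.002]]
force: [-0.1, 0.4, 0.0]
grip_width: 0.0562
t 4.25 turn [-0.008  0.002 -0.001] rows 1 | then shift [ 1.6 -0.7 -0.3] rows@38 1 | grip 56.2 F [-0.1  0.4  0. ]
```

```bash
python3 -m pendant '[[[1.5,-0.7,0],[-0.008,0,0],0.2],[[0,0,0],[0,0,0],0.2],[[0,0,0],[0,0,0],0.2],[[0,0,0],[0,0,0],0.2],[[0,0,0],[0,0,0],0.2],[[0,0,0],[0,0,0],0.2]]' 25; python3 plan.py 417.7 351.7 5 63.1
python3 -m pendant '[[[-20,0,0],[0,0,0],0.2],[[-35,0,0],[0,0,0],0.2],[[-35,0,0],[0,0,0],0.2],[[-35,0,0],[0,0,0],0.2],[[-25,0,0],[0,0,0],0.2],[[0,0,0],[0,0,0],0.2]]'
python3 - <<'E'
from h import *
c,s=np.cos(np.radians(3.6)),np.sin(np.radians(3.6))
for x,y in[(-45,31),(-45,-31),(54,0)]: print(x,y,np.round([572.3+c*x-s*y,175.6+s*x+c*y],1))
E
python3 plan.py 525.4 203.7 150 93.6
```

```text
time_s: 4.75
tcp_pos: [0.4175, 0.3513, 0.0044]
eef_rot: [[0.001, 0.451, 0.892], [0.0, 0.892, -0.451], [-1.0, 0.001, 0.001]]
force: [0.5, -0.4, 0.6]
grip_width: 0.0377
t 4.75 turn [ 0.001  0.001 -0.001] rows 1 | then shift [-0.6  0.4  0. ] rows@38 1 | grip 37.7 F [ 0.5 -0.4  0.6]
time_s: 5.25
tcp_pos: [0.4139, 0.3486, 0.1541]
eef_rot: [[-0.011, 0.451, 0.892], [-0.009, 0.892, -0.452], [-1.0, -0.013, -0.006]]
force: [-0.6, -0.5, -0.4]
grip_width: 0.0379
-45 31 [525.4 203.7]
-45 -31 [529.3 141.8]
54 0 [626.2 179. ]
t 5.25 turn [-0.531 -0.009  0.011] rows 5 | then shift [   4.1 -151.6  102.1] rows@38 4 | grip 37.9 F [-0.6 -0.5 -0.4]
```

```bash
python3 -m pendant '[[[0,0,0],[-0.106,-0.002,0.002],0.2],[[0,0,0],[-0.106,-0.002,0.002],0.2],[[0,0,0],[-0.106,-0.002,0.002],0.2],[[0,0,0],[-0.106,-0.002,0.002],0.2],[[0,0,0],[-0.106,-0.002,0.002],0.2],[[0,-30,20],[0,0,0],0.2],[[0,-30,20],[0,0,0],0.2],[[0,-30,20],[0,0,0],0.2],[[0,-30,20],[0,0,0],0.2],[[0,-30,20],[0,0,0],0.2],[[0,0,0],[0,0,0],0.2],[[0,0,0],[0,0,0],0.2]]'; python3 plan.py 525.4 203.7 60 93.6
```

```text
time_s: 6.25
tcp_pos: [0.5247, 0.2014, 0.1357]
eef_rot: [[-0.019, -0.095, 0.995], [-0.008, 0.995, 0.095], [-1.0, -0.006, -0.019]]
force: [-0.4, 0.3, -0.4]
grip_width: 0.038
t 6.25 turn [ 0.032 -0.019  0.007] rows 1 | then shift [75.7  2.3  0.9] rows@38 2 | grip 38.0 F [-0.4  0.3 -0.4]
```

```bash
python3 -m pendant '[[[15,2.3,1],[0.032,-0.019,0.007],0.2],[[20,0,0],[0,0,0],0.2],[[20,0,0],[0,0,0],0.2],[[20,0,0],[0,0,0],0.2],[[0,0,0],[0,0,0],0.2],[[0,0,0],[0,0,0],0.2]]'; python3 plan.py 525.4 203.7 10 93.6
```

```text
time_s: 6.75
tcp_pos: [0.5203, 0.2056, 0.0522]
eef_rot: [[-0.007, -0.063, 0.998], [-0.0, 0.998, 0.063], [-1.0, 0.0, -0.007]]
force: [0.5, 0.5, -0.0]
grip_width: 0.0376
t 6.75 turn [ 0.    -0.007 -0.   ] rows 1 | then shift [42.2 -2.2  5. ] rows@38 2 | grip 37.6 F [ 0.5  0.5 -0. ]
```

```bash
python3 -m pendant '[[[12,-2.2,5],[0,-0.007,0],0.2],[[15,0,0],[0,0,0],0.2],[[10,0,0],[0,0,0],0.2],[[0,0,0],[0,0,0],0.2],[[0,0,0],[0,0,0],0.2]]'; python3 plan.py 525.4 203.7 10 93.6
```

```text
time_s: 7.17
tcp_pos: [0.5258, 0.2071, 0.0177]
eef_rot: [[0.004, -0.067, 0.998], [0.002, 0.998, 0.067], [-1.0, 0.002, 0.004]]
force: [0.4, 0.2, -0.7]
grip_width: 0.0377
t 7.17 turn [ 0.004  0.004 -0.002] rows 1 | then shift [ 7.7 -3.4 -0.6] rows@38 1 | grip 37.7 F [ 0.4  0.2 -0.7]
```

```bash
python3 -m pendant '[[[7.5,-3.4,0],[0,0,0],0.2],[[0,0,0],[0,0,0],0.2],[[0,0,0],[0,0,0],0.2],[[0,0,0],[0,0,0],0.52],[[0,0,0],[0,0,0],0.52],[[0,0,0],[0,0,0],0.52],[[-15,0,0],[0,0,0],0.52],[[-30,0,0],[0,0,0],0.52],[[-35,0,0],[0,0,0],0.8],[[-35,0,0],[0,0,0],1],[[-20,0,0],[0,0,0],1],[[0,0,0],[0,0,0],1]]'; python3 plan.py 366.2 235.4 90 105.1
```

```text
time_s: 8.17
tcp_pos: [0.5262, 0.2035, 0.1543]
eef_rot: [[0.008, -0.067, 0.998], [0.003, 0.998, 0.067], [-1.0, 0.003, 0.009]]
force: [0.3, 0.2, 0.6]
grip_width: 0.0725
t 8.17 turn [-0.196  0.009 -0.002] rows 2 | then shift [  64.3   72.5 -146.2] rows@38 4 | grip 72.5 F [0.3 0.2 0.6]
```

Run:
```python
from h import *
ps=[shot("top"),shot("side")]
A=np.radians([0,90])
fit(ps,"module1",(.366,.235,A),maxd=12); fit(ps,"module1",(.618,.357,A),maxd=12)
fit(ps,"tray",(.572,.176,[.06]))
cv2.imwrite("pics/p1.png",cv2.resize(ps[1]["img"][80:280,80:340],None,fx=3,fy=3,interpolation=cv2.INTER_CUBIC))
```

```text
no silhouette
module1 [366.2 232.6] yaw deg 17.0 cost 0.005 views 1
module1 [617.9 356.7] yaw deg 24.5 cost 0.298 views 2
tray [569.4 173.4] yaw deg 2.8 cost 1.894 views 2
```

```bash
python3 -m pendant '[[[0,0,0],[-0.098,0.004,0],1],[[0,0,0],[-0.098,0.004,0],1],[[0,14.5,-29],[0,0,0],1],[[8,14.5,-29],[0,0,0],1],[[8,14.5,-29],[0,0,0],1],[[12,14.5,-29],[0,0,0],1],[[12,14.5,-29],[0,0,0],1],[[0,0,0],[0,0,0],1],[[0,0,0],[0,0,0],1]]'; python3 plan.py 366.2 235 60 105.5
```

```text
time_s: 9.32
tcp_pos: [0.3515, 0.2309, 0.0941]
eef_rot: [[-0.034, -0.267, 0.963], [-0.01, 0.964, 0.267], [-0.999, -0.0, -0.035]]
force: [0.4, 0.3, 1.0]
grip_width: 0.0941
t 9.32 turn [-0.    -0.035  0.   ] rows 1 | then shift [34.1  0.  15.3] rows@38 1 | grip 94.1 F [0.4 0.3 1. ]
```

```bash
python3 -m pendant '[[[10,0,15],[0,-0.035,0],1],[[10,0,0],[0,0,0],1],[[14,0,0],[0,0,0],1],[[0,0,0],[0,0,0],1],[[0,0,0],[0,0,0],1]]'; python3 plan.py 366.2 235 5 105.5
```

```text
time_s: 9.73
tcp_pos: [0.368, 0.2345, 0.058]
eef_rot: [[-0.001, -0.266, 0.964], [-0.001, 0.964, 0.266], [-1.0, -0.001, -0.001]]
force: [0.1, -0.0, -0.3]
grip_width: 0.0943
t 9.73 turn [-0.001 -0.001  0.001] rows 1 | then shift [53.   1.  -1.6] rows@38 2 | grip 94.3 F [ 0.1 -0.  -0.3]
```

```bash
python3 -m pendant '[[[18,1,-1.6],[0,0,0],1],[[18,0,0],[0,0,0],1],[[10,0,0],[0,0,0],1],[[0,0,0],[0,0,0],0.6],[[0,0,0],[0,0,0],0.6],[[0,0,0],[0,0,0],0.6]]'; python3 plan.py 366.2 235 5 105.5
```

```text
time_s: 10.23
tcp_pos: [0.3713, 0.2355, 0.0146]
eef_rot: [[0.003, -0.263, 0.965], [0.001, 0.965, 0.263], [-1.0, -0.0, 0.003]]
force: [-0.0, 0.1, -0.3]
grip_width: 0.0774
t 10.23 turn [-0.004  0.003  0.   ] rows 1 | then shift [ 9.6  0.8 -5. ] rows@38 1 | grip 77.4 F [-0.   0.1 -0.3]
```

```bash
python3 -m pendant '[[[8,0.8,-5],[0,0.003,0],0.6],[[2,0,0],[0,0,0],0.6],[[0,0,0],[0,0,0],0.2],[[0,0,0],[0,0,0],0.2],[[0,0,0],[0,0,0],0.2],[[0,0,0],[0,0,0],0.2],[[0,0,0],[0,0,0],0.2],[[0,0,0],[0,0,0],0.2],[[0,0,0],[0,0,0],0.2]]' 25; python3 plan.py 366.2 235 5 105.5
python3 -m pendant '[[[-20,0,0],[0,0,0],0.2],[[-35,0,0],[0,0,0],0.2],[[-35,0,0],[0,0,0],0.2],[[-35,0,0],[0,0,0],0.2],[[-25,0,0],[0,0,0],0.2],[[0,0,0],[0,0,0],0.2]]'; python3 plan.py 529.3 141.8 150 93.6
```

```text
time_s: 10.98
tcp_pos: [0.3679, 0.236, 0.0071]
eef_rot: [[0.006, -0.263, 0.965], [0.002, 0.965, 0.263], [-1.0, 0.001, 0.006]]
force: [0.8, -0.6, -0.8]
grip_width: 0.0381
t 10.98 turn [-0.004  0.006 -0.001] rows 1 | then shift [ 2.1 -0.5 -2. ] rows@38 1 | grip 38.1 F [ 0.8 -0.6 -0.8]
time_s: 11.48
tcp_pos: [0.3639, 0.2341, 0.1592]
eef_rot: [[-0.005, -0.263, 0.965], [-0.003, 0.965, 0.263], [-1.0, -0.001, -0.005]]
force: [0.0, 0.1, 0.2]
grip_width: 0.0378
t 11.48 turn [ 0.203 -0.005  0.002] rows 2 | then shift [   9.2 -102.5  159.3] rows@38 5 | grip 37.8 F [0.  0.1 0.2]
```

```bash
python3 -m pendant '[[[0,0,0],[0.1,-0.002,0],0.2],[[0,0,0],[0.1,-0.002,0],0.2],[[0,-17,26.5],[0,0,0],0.2],[[0,-17,26.5],[0,0,0],0.2],[[0,-17,26.5],[0,0,0],0.2],[[0,-17,26.5],[0,0,0],0.2],[[0,-17,26.5],[0,0,0],0.2],[[0,-17,26.5],[0,0,0],0.2],[[0,0,0],[0,0,0],0.2],[[0,0,0],[0,0,0],0.2]]'; python3 plan.py 529.3 141.8 60 93.6
```

```text
time_s: 12.32
tcp_pos: [0.5315, 0.1378, 0.1472]
eef_rot: [[-0.012, -0.06, 0.998], [-0.001, 0.998, 0.06], [-1.0, -0.0, -0.012]]
force: [0.1, 0.3, -1.4]
grip_width: 0.0377
t 12.32 turn [-0.003 -0.012  0.   ] rows 1 | then shift [87.2  4.2 -1.9] rows@38 3 | grip 37.7 F [ 0.1  0.3 -1.4]
```

```bash
python3 -m pendant '[[[15,4,-2],[0,-0.012,0],0.2],[[25,0,0],[0,0,0],0.2],[[25,0,0],[0,0,0],0.2],[[22,0,0],[0,0,0],0.2],[[0,0,0],[0,0,0],0.2],[[0,0,0],[0,0,0],0.2]]'; python3 plan.py 529.3 141.8 12 93.6
```

```text
time_s: 12.82
tcp_pos: [0.5234, 0.1436, 0.0526]
eef_rot: [[-0.006, -0.062, 0.998], [-0.0, 0.998, 0.062], [-1.0, 0.0, -0.006]]
force: [0.9, 0.5, -0.6]
grip_width: 0.0382
t 12.82 turn [-0.001 -0.006 -0.   ] rows 1 | then shift [40.6 -2.2  5.8] rows@38 2 | grip 38.2 F [ 0.9  0.5 -0.6]
```

```bash
python3 -m pendant '[[[12,-2.2,6],[0,-0.006,0],0.2],[[15,0,0],[0,0,0],0.2],[[8,0,0],[0,0,0],0.2],[[0,0,0],[0,0,0],0.2],[[0,0,0],[0,0,0],0.2]]'; python3 plan.py 529.3 141.8 12 93.6
```

```text
time_s: 13.23
tcp_pos: [0.5303, 0.1443, 0.0219]
eef_rot: [[0.007, -0.065, 0.998], [0.002, 0.998, 0.065], [-1.0, 0.001, 0.007]]
force: [0.3, 0.7, -1.5]
grip_width: 0.038
t 13.23 turn [ 0.002  0.007 -0.001] rows 1 | then shift [ 9.9 -2.4 -1.1] rows@38 1 | grip 38.0 F [ 0.3  0.7 -1.5]
```

```bash
python3 -m pendant '[[[9.5,-2.4,-1],[0,0,0],0.2],[[0,0,0],[0,0,0],0.2],[[0,0,0],[0,0,0],0.2],[[0,0,0],[0,0,0],0.52],[[0,0,0],[0,0,0],0.52],[[0,0,0],[0,0,0],0.52],[[-15,0,0],[0,0,0],0.52],[[-30,0,0],[0,0,0],0.52],[[-35,0,0],[0,0,0],0.8],[[-35,0,0],[0,0,0],1],[[-20,0,0],[0,0,0],1],[[0,0,0],[0,0,0],1]]'; python3 plan.py 617.9 357.2 100 113.7
```

```text
time_s: 14.23
tcp_pos: [0.5289, 0.1416, 0.1558]
eef_rot: [[0.01, -0.065, 0.998], [0.002, 0.998, 0.065], [-1.0, 0.002, 0.01]]
force: [0.3, 0.9, 0.3]
grip_width: 0.0722
t 14.23 turn [-0.349  0.01   0.   ] rows 3 | then shift [ 55.8 161.7 168.2] rows@38 5 | grip 72.2 F [0.3 0.9 0.3]
```

```bash
python3 -m pendant '[[[0,0,0],[-0.116,0.003,0],1],[[0,0,0],[-0.116,0.003,0],1],[[0,0,0],[-0.116,0.003,0],1],[[0,27,28],[0,0,0],1],[[0,27,28],[0,0,0],1],[[0,27,28],[0,0,0],1],[[10,27,28],[0,0,0],1],[[20,27,28],[0,0,0],1],[[20,27,28],[0,0,0],1],[[0,0,0],[0,0,0],1],[[0,0,0],[0,0,0],1]]'; python3 plan.py 617.9 357.2 60 113.7
python3 - <<'E'
from h import *
p=shot("top"); cv2.imwrite("pics/p2.png",cv2.resize(p["img"][110:290,130:350],None,fx=3,fy=3,interpolation=cv2.INTER_CUBIC))
E
```

```text
time_s: 15.15
tcp_pos: [0.6138, 0.3584, 0.0928]
eef_rot: [[-0.006, -0.413, 0.911], [-0.006, 0.911, 0.413], [-1.0, -0.003, -0.008]]
force: [0.8, -0.7, -0.1]
grip_width: 0.0939
t 15.15 turn [ 0.012 -0.008  0.003] rows 1 | then shift [32.8 -2.7  3.3] rows@38 1 | grip 93.9 F [ 0.8 -0.7 -0.1]
```

View pics/p2.png

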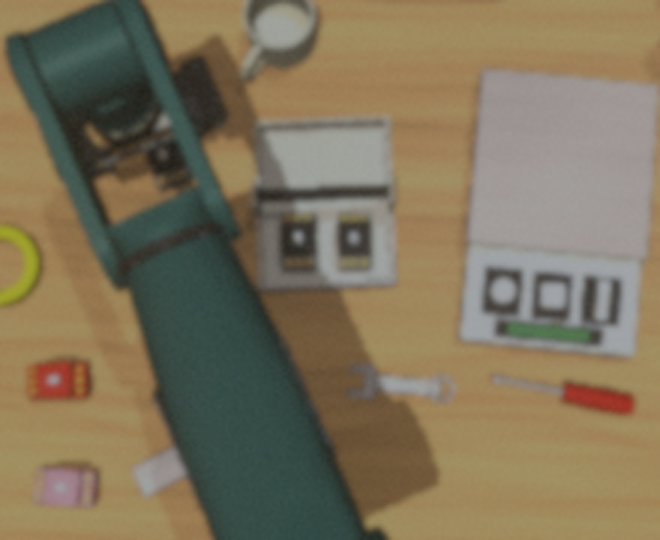

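The picture shows two modules side by side in the near half of the tray, at (298,240) and (353,240). The third is under the open jaws, so I grip it next.

```bash
python3 -m pendant '[[[10,-2.7,3.3],[0.012,-0.008,0],1],[[10,0,0],[0,0,0],1],[[13,0,0],[0,0,0],1],[[0,0,0],[0,0,0],1],[[0,0,0],[0,0,0],1]]'; python3 plan.py 617.9 357.2 5 113.7
```

```text
time_s: 15.62
tcp_pos: [0.6161, 0.3521, 0.0584]
eef_rot: [[0.0, -0.399, 0.917], [-0.004, 0.917, 0.399], [-1.0, -0.003, -0.001]]
force: [0.8, 0.2, 0.8]
grip_width: 0.0936
t 15.62 turn [-0.004 -0.001  0.003] rows 1 | then shift [53.4  3.9  3.7] rows@38 2 | grip 93.6 F [0.8 0.2 0.8]
```

```bash
python3 -m pendant '[[[18,4,3.7],[0,0,0],1],[[18,0,0],[0,0,0],1],[[10,0,0],[0,0,0],1],[[0,0,0],[0,0,0],0.6],[[0,0,0],[0,0,0],0.6],[[0,0,0],[0,0,0],0.6]]'; python3 plan.py 617.9 357.2 5 113.7
```

```text
time_s: 16.12
tcp_pos: [0.6206, 0.3555, 0.0181]
eef_rot: [[0.009, -0.396, 0.918], [-0.0, 0.918, 0.396], [-1.0, -0.003, 0.008]]
force: [0.5, -0.9, 0.8]
grip_width: 0.0775
t 16.12 turn [-0.007  0.008  0.003] rows 1 | then shift [13.1  2.7 -1.8] rows@38 1 | grip 77.5 F [ 0.5 -0.9  0.8]
```

```bash
python3 -m pendant '[[[10,2.7,-2],[-0.005,0.008,0.003],0.6],[[3,0,0],[0,0,0],0.6],[[0,0,0],[0,0,0],0.2],[[0,0,0],[0,0,0],0.2],[[0,0,0],[0,0,0],0.2],[[0,0,0],[0,0,0],0.2],[[0,0,0],[0,0,0],0.2],[[0,0,0],[0,0,0],0.2],[[0,0,0],[0,0,0],0.2]]' 25; python3 plan.py 617.9 357.2 5 113.7
python3 -m pendant '[[[-20,0,0],[0,0,0],0.2],[[-35,0,0],[0,0,0],0.2],[[-35,0,0],[0,0,0],0.2],[[-35,0,0],[0,0,0],0.2],[[-25,0,0],[0,0,0],0.2],[[0,0,0],[0,0,0],0.2]]'; python3 plan.py 626.2 179 150 93.6
```

```text
time_s: 16.87
tcp_pos: [0.6195, 0.3583, 0.0081]
eef_rot: [[0.005, -0.401, 0.916], [0.002, 0.916, 0.401], [-1.0, 0.0, 0.005]]
force: [-0.4, 0.3, -1.1]
grip_width: 0.0381
t 16.87 turn [-0.001  0.005 -0.   ] rows 1 | then shift [ 3.1 -0.4 -1.9] rows@38 1 | grip 38.1 F [-0.4  0.3 -1.1]
time_s: 17.37
tcp_pos: [0.6158, 0.3565, 0.1571]
eef_rot: [[-0.008, -0.401, 0.916], [-0.004, 0.916, 0.401], [-1.0, -0.0, -0.009]]
force: [-0.7, -0.3, 0.5]
grip_width: 0.0382
t 17.37 turn [ 0.35  -0.008  0.002] rows 3 | then shift [   7.1 -177.8   -0.7] rows@38 5 | grip 38.2 F [-0.7 -0.3  0.5]
```

```bash
python3 -m pendant '[[[0,0,0],[0.117,-0.003,0],0.2],[[0,0,0],[0.117,-0.003,0],0.2],[[0,0,0],[0.117,-0.003,0],0.2],[[0,-29.5,0],[0,0,0],0.2],[[0,-29.5,0],[0,0,0],0.2],[[0,-29.5,0],[0,0,0],0.2],[[0,-29.5,0],[0,0,0],0.2],[[0,-29.5,0],[0,0,0],0.2],[[0,-29.5,0],[0,0,0],0.2],[[0,0,0],[0,0,0],0.2],[[0,0,0],[0,0,0],0.2]]'; python3 plan.py 626.2 179 60 93.6
```

```text
time_s: 18.28
tcp_pos: [0.6182, 0.1735, 0.1384]
eef_rot: [[-0.016, -0.048, 0.999], [-0.005, 0.999, 0.048], [-1.0, -0.004, -0.016]]
force: [0.1, 0.1, -0.8]
grip_width: 0.0381
t 18.28 turn [-0.015 -0.016  0.004] rows 1 | then shift [78.4  5.   8.3] rows@38 3 | grip 38.1 F [ 0.1  0.1 -0.8]
```

```bash
python3 -m pendant '[[[0,5,8.3],[-0.015,-0.016,0.004],0.2],[[25,0,0],[0,0,0],0.2],[[25,0,0],[0,0,0],0.2],[[22,0,0],[0,0,0],0.2],[[0,0,0],[0,0,0],0.2],[[0,0,0],[0,0,0],0.2]]'; python3 plan.py 626.2 179 13 93.6
```

```text
time_s: 18.78
tcp_pos: [0.6279, 0.1863, 0.0606]
eef_rot: [[0.004, -0.072, 0.997], [0.004, 0.997, 0.072], [-1.0, 0.004, 0.004]]
force: [-0.5, 0.2, 0.0]
grip_width: 0.0382
t 18.78 turn [ 0.009  0.004 -0.004] rows 1 | then shift [47.6 -7.2 -2.2] rows@38 2 | grip 38.2 F [-0.5  0.2  0. ]
```

```bash
python3 -m pendant '[[[14,-7,-2],[0.009,0.004,-0.004],0.2],[[16,0,0],[0,0,0],0.2],[[8,0,0],[0,0,0],0.2],[[0,0,0],[0,0,0],0.2],[[0,0,0],[0,0,0],0.2]]'; python3 plan.py 626.2 179 13 93.6
```

```text
time_s: 19.2
tcp_pos: [0.629, 0.1818, 0.0237]
eef_rot: [[0.007, -0.066, 0.998], [0.001, 0.998, 0.066], [-1.0, 0.0, 0.007]]
force: [0.0, 0.6, -0.3]
grip_width: 0.0381
t 19.2 turn [ 0.004  0.007 -0.   ] rows 1 | then shift [10.7 -2.6 -3. ] rows@38 1 | grip 38.1 F [ 0.   0.6 -0.3]
```

```bash
python3 -m pendant '[[[10,-2.6,-3],[0,0,0],0.2],[[0,0,0],[0,0,0],0.2],[[0,0,0],[0,0,0],0.2],[[0,0,0],[0,0,0],0.52],[[0,0,0],[0,0,0],0.52],[[0,0,0],[0,0,0],0.52],[[-15,0,0],[0,0,0],0.52],[[-30,0,0],[0,0,0],0.52],[[-35,0,0],[0,0,0],0.8],[[-35,0,0],[0,0,0],1],[[-35,0,0],[0,0,0],1],[[-25,0,0],[0,0,0],1]]'; python3 -m pendant '[[[0,35,-30],[0,0,0],1],[[0,35,-30],[0,0,0],1],[[0,35,-30],[0,0,0],1],[[0,35,-30],[0,0,0],1],[[0,35,-30],[0,0,0],1],[[0,35,-30],[0,0,0],1],[[0,0,0],[0,0,0],1],[[0,0,0],[0,0,0],1]]'
python3 - <<'E'
from h import *
ps=[shot("top"),shot("side")]
fit(ps,"tray",(.572,.176,[.06])); fit(ps,"scale",(.616,-.091,[-.08])); fit(ps,"rollers",(.528,-.362,[0,.08,-.08]))
for p,n in zip(ps,"ab"):
  for t,z in (("tray_handle",.083),("rollers_top",.048)):
    print(t,[np.round(at(p,r["uv"],z),3) for r in place_of(p,t)[:1]])
im=np.hstack([cv2.resize(ps[0]["img"][90:290,130:350],(400,364)),cv2.resize(ps[1]["img"][90:290,130:350],(400,364))])
cv2.imwrite("pics/p3.png",im)
p=ps[0]; cv2.imwrite("pics/p4.png",cv2.resize(p["img"][140:245,340:460],None,fx=5,fy=5,interpolation=cv2.INTER_CUBIC))
E
```

```text
time_s: 20.2
tcp_pos: [0.6223, 0.1777, 0.1912]
eef_rot: [[-0.002, -0.066, 0.998], [-0.001, 0.998, 0.066], [-1.0, -0.001, -0.002]]
force: [0.5, -0.6, 0.9]
grip_width: 0.0722
time_s: 20.87
tcp_pos: [0.4465, 0.3666, 0.206]
eef_rot: [[0.03, -0.06, 0.998], [0.012, 0.998, 0.06], [-0.999, 0.01, 0.031]]
force: [0.2, 0.1, -0.1]
grip_width: 0.0941
tray [570.1 175.4] yaw deg 3.5 cost 0.838 views 2
scale [617.  -90.8] yaw deg -4.8 cost 0.255 views 2
rollers [ 526.6 -361.5] yaw deg 0.0 cost 0.102 views 2
tray_handle [array([0.568, 0.172])]
rollers_top [array([ 0.533, -0.36 ])]
tray_handle [array([0.566, 0.172])]
rollers_top [array([ 0.527, -0.362])]
```

View pics/p3.png

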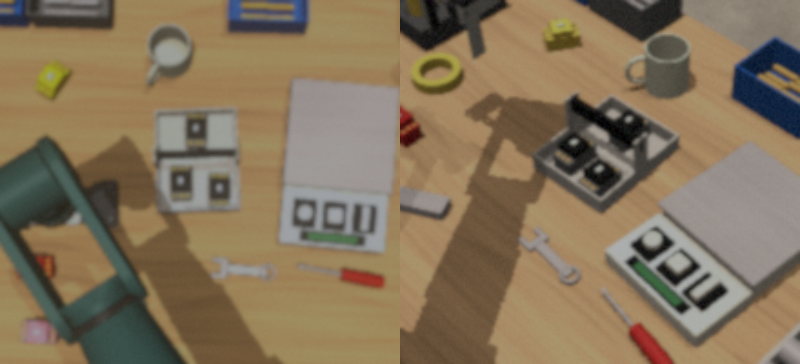

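View pics/p4.png

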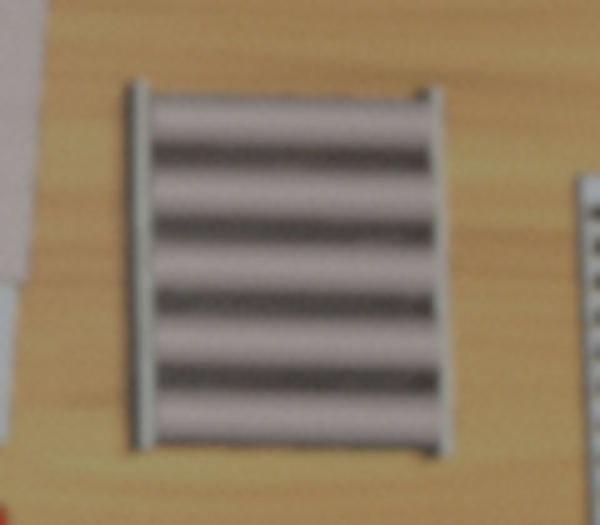

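```bash
python3 - <<'E'
from h import *
p=shot("top")
f=lambda u,v:at(p,(340+(u+.5)/5-.5,140+(v+.5)/5-.5),.048)*1000
for n,a,b in[("railL",(145,450),(140,85)),("railR",(447,455),(437,90)),("band1",(425,160),(155,155)),("band2",(430,232),(155,228)),("band3",(432,306),(157,301)),("band4",(437,381),(158,375))]:
    A,B=f(*a),f(*b); d=B-A; g=np.degrees(np.arctan2(d[1],d[0])); print(n,A.round(1),B.round(1),"len",np.linalg.norm(d).round(0),"yaw",round(g if "rail" in n else g-90,2))
s=[r for r in silhouettes(p,"rollers") if r["confidence"]>.3][0]["region"]
P=np.array([at(p,(u,v),.048) for v,u in np.argwhere(s)])*1000
r=cv2.minAreaRect(P.astype(np.float32)); print(r)
E
python3 plan.py 571 175 150 3.6
```

```text
railL [ 402.9 -258.5] [ 648.2 -258.4] len 245.0 yaw 0.03
railR [ 403.8 -458. ] [ 649.5 -459.2] len 246.0 yaw -0.28
band1 [ 601.3 -449.5] [ 600.5 -267.8] len 182.0 yaw 0.25
band2 [ 552.4 -451.4] [ 550.9 -267.2] len 184.0 yaw 0.46
band3 [ 502.6 -451.2] [ 501.8 -267.8] len 183.0 yaw 0.22
band4 [ 452.6 -452.9] [ 452.6 -267.8] len 185.0 yaw 0.01
((524.774169921875, -351.99932861328125), (246.49940490722656, 220.9659881591797), 0.044362686574459076)
t 21.57 turn [ 1.564  0.016 -0.03 ] rows 14 | then shift [ 55.  111.1 197.4] rows@38 6 | grip 93.9 F [ 0.4  0.1 -0.4]
```

```bash
python3 -m pendant '[[[0,0,0],[0.117,0.001,-0.002],1],[[0,0,0],[0.117,0.001,-0.002],1],[[0,0,0],[0.117,0.001,-0.002],1],[[0,0,0],[0.117,0.001,-0.002],1],[[0,0,0],[0.117,0.001,-0.002],1],[[0,0,0],[0.117,0.001,-0.002],1],[[0,0,0],[0.117,0.001,-0.002],1],[[0,0,0],[0.117,0.001,-0.002],1],[[0,0,0],[0.117,0.001,-0.002],1],[[0,0,0],[0.117,0.001,-0.002],1],[[0,0,0],[0.117,0.001,-0.002],1],[[0,0,0],[0.117,0.001,-0.002],1]]'; python3 plan.py 571.5 175 130 3.6
```

```text
time_s: 22.57
tcp_pos: [0.4475, 0.3652, 0.205]
eef_rot: [[0.005, 0.988, 0.155], [0.0, 0.155, -0.988], [-1.0, 0.005, 0.001]]
force: [-0.0, -0.8, -0.0]
grip_width: 0.0938
t 22.57 turn [ 0.093  0.001 -0.005] rows 1 | then shift [ 75.  111.8 197.6] rows@38 6 | grip 93.8 F [-0.  -0.8 -0. ]
```

```bash
python3 -m pendant '[[[0,0,0],[0.093,0,-0.005],1],[[5,18.6,33],[0,0,0],1],[[5,18.6,33],[0,0,0],1],[[5,18.6,33],[0,0,0],1],[[5,18.6,33],[0,0,0],1],[[5,18.6,33],[0,0,0],1],[[5,18.6,33],[0,0,0],1],[[0,0,0],[0,0,0],1],[[0,0,0],[0,0,0],1]]'; python3 plan.py 571.5 175 64 3.6
```

```text
time_s: 23.32
tcp_pos: [0.5748, 0.1685, 0.1735]
eef_rot: [[0.002, 0.998, 0.06], [0.002, 0.06, -0.998], [-1.0, 0.002, -0.002]]
force: [0.2, 0.1, -0.4]
grip_width: 0.0941
t 23.32 turn [-0.003 -0.002 -0.002] rows 1 | then shift [109.5  -2.9  -6.7] rows@38 3 | grip 94.1 F [ 0.2  0.1 -0.4]
```

```bash
python3 -m pendant '[[[25,-3,-6.7],[0,0,0],1],[[30,0,0],[0,0,0],1],[[30,0,0],[0,0,0],1],[[12,0,0],[0,0,0],0.6],[[0,0,0],[0,0,0],0.6],[[0,0,0],[0,0,0],0.6]]'; python3 plan.py 571.5 175 64 3.6
```

```text
time_s: 23.82
tcp_pos: [0.572, 0.1795, 0.0766]
eef_rot: [[0.008, 0.998, 0.062], [0.005, 0.062, -0.998], [-1.0, 0.008, -0.004]]
force: [-0.1, 0.0, 0.3]
grip_width: 0.0773
t 23.82 turn [-0.    -0.004 -0.008] rows 1 | then shift [12.6 -0.8  4.5] rows@38 1 | grip 77.3 F [-0.1  0.   0.3]
```

```bash
python3 -m pendant '[[[9,-0.8,4.5],[0,-0.004,-0.008],0.4],[[3.5,0,0],[0,0,0],0.4],[[0,0,0],[0,0,0],0.3],[[0,0,0],[0,0,0],0.3],[[0,0,0],[0,0,0],0.3],[[0,0,0],[0,0,0],0.3]]' 40; python3 plan.py 571.5 175 64 3.6
```

```text
time_s: 24.32
tcp_pos: [0.5742, 0.1771, 0.069]
eef_rot: [[0.009, 0.998, 0.065], [0.002, 0.065, -0.998], [-1.0, 0.009, -0.001]]
force: [-0.1, -0.1, -0.3]
grip_width: 0.0374
t 24.32 turn [ 0.002 -0.001 -0.009] rows 1 | then shift [ 5.  -2.8  1.9] rows@38 1 | grip 37.4 F [-0.1 -0.1 -0.3]
```

```bash
python3 -m pendant '[[[4,-2.8,2],[0.002,-0.001,-0.009],0.3],[[0,0,0],[0,0,0],0.3],[[0,0,0],[0,0,0],0],[[0,0,0],[0,0,0],0],[[0,0,0],[0,0,0],0],[[0,0,0],[0,0,0],0],[[0,0,0],[0,0,0],0],[[0,0,0],[0,0,0],0],[[0,0,0],[0,0,0],0],[[0,0,0],[0,0,0],0],[[0,0,0],[0,0,0],0]]' 55; python3 plan.py 571.5 175 64 3.6
```

```text
time_s: 25.23
tcp_pos: [0.5714, 0.1746, 0.0662]
eef_rot: [[-0.0, 0.998, 0.062], [0.001, 0.062, -0.998], [-1.0, -0.0, -0.001]]
force: [-0.6, -0.2, 0.7]
grip_width: 0.0096
t 25.23 turn [-0.001 -0.001  0.   ] rows 1 | then shift [ 2.2  0.1 -0.4] rows@38 1 | grip 9.6 F [-0.6 -0.2  0.7]
```

```bash
python3 -m pendant '[[[-8,0,0],[0,0,0],0],[[-12,0,0],[0,0,0],0],[[-15,0,0],[0,0,0],0],[[-20,0,0],[0,0,0],0],[[-20,0,0],[0,0,0],0],[[-20,0,0],[0,0,0],0],[[-15,0,0],[0,0,0],0],[[-8,0,0],[0,0,0],0],[[0,0,0],[0,0,0],0],[[0,0,0],[0,0,0],0]]'; python3 plan.py 617 -91 180 -4.8
python3 - <<'E'
from h import *
p=shot("side"); cv2.imwrite("pics/p5.png",cv2.resize(p["img"][60:260,140:400],None,fx=3,fy=3,interpolation=cv2.INTER_CUBIC))
E
```

```text
time_s: 26.07
tcp_pos: [0.5667, 0.1733, 0.1817]
eef_rot: [[-0.02, 0.998, 0.062], [-0.004, 0.062, -0.998], [-1.0, -0.02, 0.003]]
force: [0.1, 0.0, -6.5]
grip_width: 0.0098
t 26.07 turn [0.146 0.004 0.02 ] rows 2 | then shift [  1.7  72.2 259.2] rows@38 7 | grip 9.8 F [ 0.1  0.  -6.5]
```

View pics/p5.png

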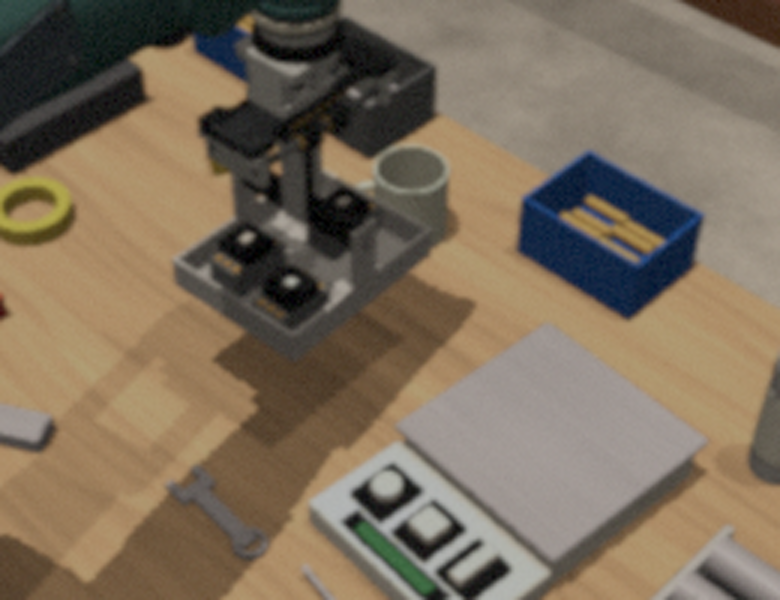

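The tray hangs level with all three modules in it, and the gap to the bench below is clear. Carrying it to the scale.

```bash
python3 -m pendant '[[[0,0,0],[0.05,0.002,0.01],0],[[0,0,0],[0.05,0.001,0.005],0],[[0,0,0],[0.046,0.001,0.005],0],[[0,3,10],[0,0,0],0],[[0,6,20],[0,0,0],0],[[0,6,22],[0,0,0],0],[[0,6,22],[0,0,0],0],[[0,6,22],[0,0,0],0],[[0,6,22],[0,0,0],0],[[0,6,22],[0,0,0],0],[[0,6,22],[0,0,0],0],[[0,6,22],[0,0,0],0]]'; python3 plan.py 617 -91 165 -4.8
```

```text
time_s: 27.12
tcp_pos: [0.5942, -0.0234, 0.1621]
eef_rot: [[-0.032, 0.997, -0.071], [-0.003, -0.071, -0.997], [-0.999, -0.032, 0.006]]
force: [0.1, -0.0, -5.3]
grip_width: 0.0101
t 27.12 turn [0.013 0.006 0.032] rows 1 | then shift [-2.9 28.3 65.4] rows@38 2 | grip 10.1 F [ 0.1 -0.  -5.3]
```

```bash
python3 -m pendant '[[[0,7,18],[0.013,0.003,0.015],0],[[0,8,18],[0,0.003,0.015],0],[[0,8,16],[0,0,0.005],0],[[0,5,10],[0,0,0.005],0],[[0,0,0],[0,0,0],0],[[0,0,0],[0,0,0],0],[[0,0,0],[0,0,0],0]]'; python3 plan.py 617 -91 160 -4.8
```

```text
time_s: 27.7
tcp_pos: [0.6129, -0.1007, 0.1518]
eef_rot: [[-0.008, 0.996, -0.088], [-0.002, -0.088, -0.996], [-1.0, -0.008, 0.002]]
force: [-0.8, 0.3, -4.8]
grip_width: 0.0097
t 27.7 turn [-0.004  0.002  0.008] rows 1 | then shift [ -8.2   3.2 -10. ] rows@38 1 | grip 9.7 F [-0.8  0.3 -4.8]
```

```bash
python3 -m pendant '[[[0,3,-9],[-0.004,0.002,0.008],0],[[0,0,0],[0,0,0],0],[[5,0,0],[0,0,0],0],[[8,0,0],[0,0,0],0],[[4,0,0],[0,0,0],0],[[0,0,0],[0,0,0],0],[[0,0,0],[0,0,0],0]]'; python3 plan.py 617 -91 122 -4.8
```

```text
time_s: 28.28
tcp_pos: [0.6161, -0.085, 0.1326]
eef_rot: [[-0.001, 0.997, -0.075], [0.002, -0.075, -0.997], [-1.0, -0.001, -0.002]]
force: [-0.2, -0.1, -5.5]
grip_width: 0.0093
t 28.28 turn [ 0.009 -0.002  0.001] rows 1 | then shift [10.6  1.4  5.9] rows@38 1 | grip 9.3 F [-0.2 -0.1 -5.5]
```

```bash
python3 -m pendant '[[[0,1.4,6.5],[0.009,-0.002,0],0],[[0,0,0],[0,0,0],0],[[0,0,0],[0,0,0],0]]'; python3 plan.py 617 -91.8 122 -4.8
python3 - <<'E'
from h import *
ps=[shot("top"),shot("side")]
fit(ps,"tray",(.617,-.091,[-.08]),z0=get_obs()["tcp_pos"][2]-.066)
E
```

```text
time_s: 28.53
tcp_pos: [0.617, -0.0922, 0.1323]
eef_rot: [[-0.002, 0.996, -0.085], [0.0, -0.085, -0.996], [-1.0, -0.002, 0.0]]
force: [-0.9, 0.1, -4.9]
grip_width: 0.0095
t 28.53 turn [-0.001  0.     0.002] rows 1 | then shift [10.3 -0.  -0.4] rows@38 1 | grip 9.5 F [-0.9  0.1 -4.9]
tray [617.2 -90.1] yaw deg -4.3 cost 2.632 views 2
```

Now lowering onto the platform in small steps.

```bash
python3 -m pendant '[[[5,0,0],[0,0,0],0],[[3,0,0],[0,0,0],0],[[0,0,0],[0,0,0],0],[[0,0,0],[0,0,0],0]]'; python3 plan.py 617 -91.8 121 -4.8
```

```text
time_s: 29.07
tcp_pos: [0.6171, -0.0921, 0.1239]
eef_rot: [[-0.001, 0.996, -0.085], [-0.0, -0.085, -0.996], [-1.0, -0.001, 0.0]]
force: [-0.6, 0.0, -5.9]
grip_width: 0.0099
t 29.07 turn [-0.001  0.     0.001] rows 1 | then shift [ 2.9 -0.1 -0.3] rows@38 1 | grip 9.9 F [-0.6  0.  -5.9]
```

```bash
python3 -m pendant '[[[2,0,0],[0,0,0],0],[[0,0,0],[0,0,0],0],[[0,0,0],[0,0,0],0]]'; python3 -m pendant '[[[1.5,0,0],[0,0,0],0],[[0,0,0],[0,0,0],0],[[0,0,0],[0,0,0],0]]'; python3 plan.py 617 -91.8 121 -4.8
```

```text
time_s: 29.32
tcp_pos: [0.617, -0.0919, 0.1213]
eef_rot: [[-0.001, 0.996, -0.084], [-0.0, -0.084, -0.996], [-1.0, -0.001, 0.0]]
force: [-0.5, 0.3, -5.6]
grip_width: 0.0093
time_s: 29.57
tcp_pos: [0.6174, -0.092, 0.1218]
eef_rot: [[0.001, 0.996, -0.084], [-0.001, -0.084, -0.996], [-1.0, 0.001, 0.001]]
force: [-0.5, 0.5, -5.6]
grip_width: 0.0095
t 29.57 turn [-0.001  0.001 -0.001] rows 1 | then shift [ 0.8 -0.4 -0.2] rows@38 1 | grip 9.5 F [-0.5  0.5 -5.6]
```

```bash
python3 -m pendant '[[[2,0,0],[0,0,0],0],[[0,0,0],[0,0,0],0],[[0,0,0],[0,0,0],0]]'; python3 -m pendant '[[[1.5,0,0],[0,0,0],0],[[0,0,0],[0,0,0],0],[[0,0,0],[0,0,0],0]]'
```

```text
time_s: 29.82
tcp_pos: [0.618, -0.0921, 0.1215]
eef_rot: [[0.003, 0.996, -0.084], [-0.001, -0.084, -0.996], [-1.0, 0.003, 0.001]]
force: [0.4, 0.3, -4.6]
grip_width: 0.0101
time_s: 30.07
tcp_pos: [0.6181, -0.0921, 0.1214]
eef_rot: [[0.004, 0.996, -0.084], [-0.001, -0.084, -0.996], [-1.0, 0.004, 0.001]]
force: [0.2, -0.4, -1.8]
grip_width: 0.0097
```

```bash
python3 -m pendant '[[[0,0,0],[0,0,0],0.35],[[0,0,0],[0,0,0],0.35],[[0,0,0],[0,0,0],0.35],[[0,0,0],[0,0,0],0.35],[[-15,0,0],[0,0,0],0.35],[[-25,0,0],[0,0,0],0.35],[[-30,0,0],[0,0,0],0.35],[[-20,0,0],[0,0,0],0],[[0,0,0],[0,0,0],0]]'; python3 plan.py 473.8 -24 120 -4.8
```

```text
time_s: 30.82
tcp_pos: [0.6192, -0.0924, 0.216]
eef_rot: [[0.009, 0.996, -0.084], [-0.003, -0.084, -0.996], [-1.0, 0.01, 0.002]]
force: [0.5, -0.2, 1.3]
grip_width: 0.023
t 30.82 turn [-0.001  0.002 -0.01 ] rows 1 | then shift [  96.  -150.6  -56. ] rows@38 4 | grip 23.0 F [ 0.5 -0.2  1.3]
```

```bash
python3 -m pendant '[[[0,-30,-11],[0,0.002,-0.01],0],[[0,-30,-11],[0,0,0],0],[[0,-30,-11],[0,0,0],0],[[10,-30,-11],[0,0,0],0],[[20,-30,-11],[0,0,0],0],[[20,0,0],[0,0,0],0],[[20,0,0],[0,0,0],0],[[0,0,0],[0,0,0],0],[[0,0,0],[0,0,0],0]]'; python3 plan.py 473.8 -24 65 -4.8
python3 - <<'E'
from h import *
ps=[shot("top"),shot("side")]
q=fit(ps,"tray",(.617,-.091,[-.08]),z0=.055)
im=np.hstack([cv2.resize(p["img"][y:y+160,x:x+160],(400,400),interpolation=cv2.INTER_CUBIC) for p,y,x in((ps[0],110,240),(ps[1],110,220))])
cv2.imwrite("pics/p6.png",im)
for p,x0,y0,n in((ps[0],240,110,0),(ps[1],220,110,1)):
  for b in [M["tray"][0]]+[box(-100,100,-100,100,0,0.1)]:
    c,s=np.cos(np.radians(-4.8)),np.sin(np.radians(-4.8))
    uv=(proj(p,b@np.array([[c,-s,0],[s,c,0],[0,0,1]]).T+[.617,-.091,.055])-[x0,y0]+.5)*2.5-.5+[400*n,0]
    cv2.polylines(im,[cv2.convexHull(np.round(uv).astype(np.int32))],1,(0,255,0),1)
cv2.imwrite("pics/p6.png",im)
E
```

```text
time_s: 31.57
tcp_pos: [0.4675, -0.0223, 0.1358]
eef_rot: [[0.001, 0.996, -0.085], [-0.0, -0.085, -0.996], [-1.0, 0.001, -0.0]]
force: [0.1, 0.1, 0.6]
grip_width: 0.0005
t 31.57 turn [-0.001 -0.    -0.001] rows 1 | then shift [70.8  6.4  1.1] rows@38 2 | grip 0.5 F [0.1 0.1 0.6]
tray [617.9 -92.1] yaw deg -3.4 cost 1.193 views 2
```

View pics/p6.png

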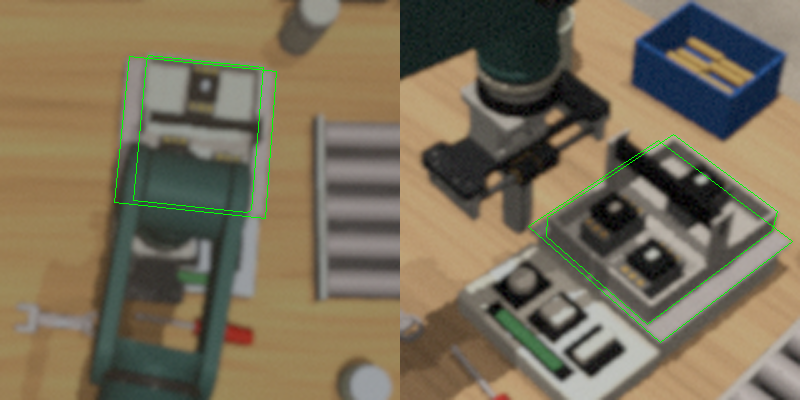

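```bash
python3 -m pendant '[[[20,6.4,1],[0,0,0],0],[[25,0,0],[0,0,0],0],[[20,0,0],[0,0,0],0],[[0,0,0],[0,0,0],0],[[0,0,0],[0,0,0],0]]'; python3 plan.py 473.8 -24 56 -4.8
```

```text
time_s: 32.18
tcp_pos: [0.4847, -0.0267, 0.0791]
eef_rot: [[0.021, 0.996, -0.087], [-0.004, -0.087, -0.996], [-1.0, 0.021, 0.002]]
force: [-0.0, 1.0, 1.0]
grip_width: 0.0005
t 32.18 turn [-0.003  0.002 -0.021] rows 1 | then shift [ 23.1 -11.1  -1.8] rows@38 1 | grip 0.5 F [-0.  1.  1.]
```

```bash
python3 -m pendant '[[[8,-11,-1.8],[-0.003,0.002,-0.021],0],[[0,0,0],[0,0,0],0],[[0,0,0],[0,0,0],0],[[8,0,0],[0,0,0],0],[[0,0,0],[0,0,0],0],[[0,0,0],[0,0,0],0]]'; python3 plan.py 473.8 -24 46 -4.8
```

```text
time_s: 32.68
tcp_pos: [0.4775, -0.0246, 0.068]
eef_rot: [[0.009, 0.996, -0.084], [-0.001, -0.084, -0.996], [-1.0, 0.009, 0.0]]
force: [-0.1, -0.5, 0.5]
grip_width: 0.0006
t 32.68 turn [-0.     0.    -0.009] rows 1 | then shift [22.  -3.7 -0.2] rows@38 1 | grip 0.6 F [-0.1 -0.5  0.5]
```

```bash
python3 -m pendant '[[[8,-3.7,0],[0,0,-0.009],0],[[0,0,0],[0,0,0],0],[[7,0,0],[0,0,0],0],[[0,0,0],[0,0,0],0],[[0,0,0],[0,0,0],0]]'; python3 plan.py 473.8 -24 46 -4.8
python3 -m pendant '[[[6,0,0],[0,0,0],0],[[0,0,0],[0,0,0],0],[[0,0,0],[0,0,0],0]]';python3 plan.py 473.8 -24 46 -4.8
```

```text
time_s: 33.1
tcp_pos: [0.474, -0.0243, 0.052]
eef_rot: [[0.001, 0.996, -0.084], [-0.001, -0.084, -0.996], [-1.0, 0.001, 0.001]]
force: [0.8, -0.2, 1.8]
grip_width: 0.0004
t 33.1 turn [-0.     0.001 -0.001] rows 1 | then shift [ 6.  -0.3 -0.3] rows@38 1 | grip 0.4 F [ 0.8 -0.2  1.8]
time_s: 33.35
tcp_pos: [0.4746, -0.0244, 0.0474]
eef_rot: [[0.002, 0.996, -0.084], [-0.001, -0.084, -0.996], [-1.0, 0.002, 0.001]]
force: [-1.7, -0.2, 4.2]
grip_width: 0.0005
t 33.35 turn [-0.     0.001 -0.002] rows 1 | then shift [ 1.4 -0.8 -0.3] rows@38 1 | grip 0.5 F [-1.7 -0.2  4.2]
```

```bash
python3 -m pendant '[[[3,0,0],[0,0,0],0],[[0,0,0],[0,0,0],0],[[1,0,0],[0,0,0],0],[[0,0,0],[0,0,0],0]]'
```

```text
time_s: 33.68
tcp_pos: [0.4747, -0.0244, 0.0469]
eef_rot: [[0.002, 0.997, -0.084], [-0.001, -0.084, -0.997], [-1.0, 0.002, 0.001]]
force: [-2.2, 0.1, 4.4]
grip_width: 0.0005
```

```bash
python3 -m pendant '[[[5,0,0],[0,0,0],0],[[5,0,0],[0,0,0],0],[[5,0,0],[0,0,0],0]]'
```

```text
time_s: 33.93
tcp_pos: [0.4753, -0.0245, 0.0457]
eef_rot: [[0.003, 0.997, -0.083], [-0.002, -0.083, -0.997], [-1.0, 0.003, 0.002]]
force: [-12.6, 1.7, 28.3]
grip_width: 0.0002
```

Round key bottomed: 28 N at z = 45.7 mm. Next is the bar key.

```bash
python3 -m pendant '[[[-12,0,0],[0,0,0],0],[[-20,0,0],[0,0,0],0],[[0,0,0],[0,0,0],0],[[0,0,22],[0,0,0],0],[[0,0,30],[0,0,0],0],[[0,0,30],[0,0,0],0],[[0,0,22],[0,0,0],0],[[0,0,0],[0,0,0],0],[[0,0,0],[0,0,0],0]]'; python3 plan.py 464.7 -133.6 64 -4.8
```

```text
time_s: 34.68
tcp_pos: [0.4673, -0.1306, 0.0739]
eef_rot: [[0.007, 0.997, -0.079], [-0.001, -0.079, -0.997], [-1.0, 0.007, 0.0]]
force: [0.3, -0.3, 0.2]
grip_width: 0.0005
t 34.68 turn [ 0.004  0.    -0.007] rows 1 | then shift [ 9.9 -2.3  3.2] rows@38 1 | grip 0.5 F [ 0.3 -0.3  0.2]
```

```bash
python3 -m pendant '[[[7,-2.3,2],[0.004,0,-0.007],0],[[0,0,0],[0,0,0],0],[[8,0,0],[0,0,0],0],[[0,0,0],[0,0,0],0],[[0,0,0],[0,0,0],0]]'; python3 plan.py 464.7 -132.5 46 -4.8
```

```text
time_s: 35.1
tcp_pos: [0.4632, -0.1285, 0.0535]
eef_rot: [[-0.006, 0.997, -0.08], [0.004, -0.08, -0.997], [-1.0, -0.006, -0.003]]
force: [-0.1, 0.1, 0.6]
grip_width: 0.0006
t 35.1 turn [ 0.003 -0.003  0.006] rows 1 | then shift [7.5 1.8 3.9] rows@38 1 | grip 0.6 F [-0.1  0.1  0.6]
```

```bash
python3 -m pendant '[[[0,1.5,3.9],[0.003,-0.003,0.006],0],[[0,0,0],[0,0,0],0],[[0,0,0],[0,0,0],0]]'; python3 -m pendant '[[[5,0,0],[0,0,0],0],[[3,0,0],[0,0,0],0],[[5,0,0],[0,0,0],0],[[5,0,0],[0,0,0],0]]'
```

```text
time_s: 35.35
tcp_pos: [0.4646, -0.1314, 0.0531]
eef_rot: [[-0.0, 0.997, -0.081], [0.0, -0.081, -0.997], [-1.0, -0.0, -0.0]]
force: [0.4, -1.1, 0.1]
grip_width: 0.0006
time_s: 35.68
tcp_pos: [0.4657, -0.1319, 0.0456]
eef_rot: [[0.002, 0.997, -0.081], [-0.002, -0.081, -0.997], [-1.0, 0.003, 0.001]]
force: [-12.7, 4.9, 33.5]
grip_width: 0.0004
```

Bar key bottomed at 45.6 mm. Now the square key.

```bash
python3 -m pendant '[[[-12,0,0],[0,0,0],0],[[-20,0,0],[0,0,0],0],[[0,0,0],[0,0,0],0],[[0,0,-15],[0,0,0],0],[[0,0,-20],[0,0,0],0],[[0,0,-15],[0,0,0],0],[[0,0,0],[0,0,0],0],[[0,0,0],[0,0,0],0]]'; python3 plan.py 468.5 -79.3 60 -4.8
```

```text
time_s: 36.35
tcp_pos: [0.4713, -0.0822, 0.0785]
eef_rot: [[0.008, 0.997, -0.083], [-0.005, -0.083, -0.997], [-1.0, 0.009, 0.004]]
force: [-0.7, -0.0, 0.5]
grip_width: 0.0005
t 36.35 turn [ 0.001  0.004 -0.009] rows 1 | then shift [18.5 -3.  -2.7] rows@38 1 | grip 0.5 F [-0.7 -0.   0.5]
```

```bash
python3 -m pendant '[[[9,-3,-2.7],[0,0.004,-0.009],0],[[0,0,0],[0,0,0],0],[[10,0,0],[0,0,0],0],[[0,0,0],[0,0,0],0],[[0,0,0],[0,0,0],0]]'; python3 plan.py 468.5 -79.3 46 -4.8
```

```text
time_s: 36.77
tcp_pos: [0.4667, -0.0813, 0.0544]
eef_rot: [[-0.006, 0.996, -0.085], [0.001, -0.085, -0.996], [-1.0, -0.006, -0.0]]
force: [0.4, 0.6, 0.3]
grip_width: 0.0005
t 36.77 turn [-0.002 -0.     0.006] rows 1 | then shift [ 8.4  1.7 -2.1] rows@38 1 | grip 0.5 F [0.4 0.6 0.3]
```

```bash
python3 -m pendant '[[[0,1.5,-2],[0,0,0.006],0],[[0,0,0],[0,0,0],0],[[5,0,0],[0,0,0],0],[[4,0,0],[0,0,0],0],[[5,0,0],[0,0,0],0],[[5,0,0],[0,0,0],0]]'
```

```text
time_s: 37.27
tcp_pos: [0.469, -0.0803, 0.0457]
eef_rot: [[0.001, 0.996, -0.086], [-0.001, -0.086, -0.996], [-1.0, 0.001, 0.001]]
force: [-12.9, 3.7, 30.8]
grip_width: 0.0002
```

All three keys are pressed. Lifting clear and re-measuring the tray.

```bash
python3 -m pendant '[[[-12,0,0],[0,0,0],0],[[-20,0,0],[0,0,0],0],[[-35,0,0],[0,0,0],0.3],[[-35,0,0],[0,0,0],0.6],[[-35,-30,0],[0,0,0],1],[[-35,-35,0],[0,0,0],1],[[0,-35,0],[0,0,0],1],[[0,-35,0],[0,0,0],1],[[0,0,0],[0,0,0],1],[[0,0,0],[0,0,0],1]]'
python3 - <<'E'
from h import *
ps=[shot("top"),shot("side")]
fit(ps,"tray",(.617,-.091,[-.08]),z0=.055)
for p in ps: print([np.round(at(p,r["uv"],.138),3) for r in place_of(p,"tray_handle")[:1]])
E
python3 plan.py 617.5 -92 190 -4.8
```

```text
time_s: 38.1
tcp_pos: [0.3403, -0.0694, 0.2197]
eef_rot: [[0.013, 0.996, -0.085], [-0.006, -0.085, -0.996], [-1.0, 0.014, 0.005]]
force: [0.6, 0.3, 0.5]
grip_width: 0.0501
tray [616.2 -90.7] yaw deg -5.0 cost 0.756 views 2
[array([ 0.616, -0.086])]
[]
t 38.4 turn [ 0.     0.004 -0.008] rows 1 | then shift [ 28.2 277.5  -0.5] rows@38 8 | grip 74.2 F [ 0.9 -0.2 -0.4]
```

```bash
python3 -m pendant '[[[0,34,0],[0,0.004,-0.008],1],[[0,34,0],[0,0,0],1],[[0,34,0],[0,0,0],1],[[0,34,0],[0,0,0],1],[[0,34,0],[0,0,0],1],[[0,34,0],[0,0,0],1],[[0,34,0],[0,0,0],1],[[0,34,0],[0,0,0],1],[[0,0,0],[0,0,0],1],[[0,0,0],[0,0,0],1]]'; python3 plan.py 617 -91.3 160 -4.9
```

```text
time_s: 39.23
tcp_pos: [0.629, -0.0915, 0.199]
eef_rot: [[-0.022, 0.996, -0.082], [0.005, -0.081, -0.997], [-1.0, -0.022, -0.004]]
force: [-0.3, 0.1, 0.6]
grip_width: 0.0942
t 39.23 turn [ 0.004 -0.003  0.022] rows 1 | then shift [ 39.  -12.    0.8] rows@38 2 | grip 94.2 F [-0.3  0.1  0.6]
```

```bash
python3 -m pendant '[[[0,-12,1],[0.004,-0.003,0.022],1],[[12,0,0],[0,0,0],1],[[20,0,0],[0,0,0],1],[[20,0,0],[0,0,0],1],[[10,0,0],[0,0,0],1],[[0,0,0],[0,0,0],1],[[0,0,0],[0,0,0],1]]'; python3 plan.py 617 -91.3 120 -4.9
```

```text
time_s: 39.82
tcp_pos: [0.6136, -0.0905, 0.1298]
eef_rot: [[-0.008, 0.996, -0.085], [0.002, -0.085, -0.996], [-1.0, -0.008, -0.002]]
force: [-0.0, 0.5, 0.1]
grip_width: 0.0942
t 39.82 turn [ 0.001 -0.002  0.008] rows 1 | then shift [9.8 3.5 0.5] rows@38 1 | grip 94.2 F [-0.   0.5  0.1]
```

```bash
python3 -m pendant '[[[9,3.5,0.5],[0,-0.002,0.008],0.5],[[0,0,0],[0,0,0],0.3],[[0,0,0],[0,0,0],0.3],[[0,0,0],[0,0,0],0.3],[[0,0,0],[0,0,0],0.3],[[0,0,0],[0,0,0],0.3],[[0,0,0],[0,0,0],0.3],[[0,0,0],[0,0,0],0.3],[[0,0,0],[0,0,0],0.3],[[0,0,0],[0,0,0],0.3]]' 55; python3 plan.py 617 -91.3 120 -4.9
```

```text
time_s: 40.65
tcp_pos: [0.6201, -0.092, 0.1265]
eef_rot: [[0.01, 0.996, -0.085], [-0.003, -0.085, -0.996], [-1.0, 0.011, 0.002]]
force: [0.2, 0.4, 0.0]
grip_width: 0.0312
t 40.65 turn [ 0.001  0.002 -0.011] rows 1 | then shift [ 6.5 -3.1 -0.5] rows@38 1 | grip 31.2 F [0.2 0.4 0. ]
```

```bash
python3 -m pendant '[[[5.5,-3,0],[0,0.002,-0.011],0.3],[[0,0,0],[0,0,0],0.3],[[0,0,0],[0,0,0],0],[[0,0,0],[0,0,0],0],[[0,0,0],[0,0,0],0],[[0,0,0],[0,0,0],0],[[0,0,0],[0,0,0],0],[[0,0,0],[0,0,0],0],[[0,0,0],[0,0,0],0],[[0,0,0],[0,0,0],0]]' 55; python3 plan.py 617 -91.3 120 -4.9
```

```text
time_s: 41.48
tcp_pos: [0.6173, -0.0918, 0.12]
eef_rot: [[-0.001, 0.996, -0.085], [0.0, -0.085, -0.996], [-1.0, -0.001, -0.0]]
force: [0.2, -0.2, -0.3]
grip_width: 0.0096
t 41.48 turn [ 0.001 -0.     0.001] rows 1 | then shift [-0.  -0.3 -0.5] rows@38 1 | grip 9.6 F [ 0.2 -0.2 -0.3]
```

```bash
python3 -m pendant '[[[-8,0,0],[0,0,0],0],[[-12,0,0],[0,0,0],0],[[-15,0,0],[0,0,0],0],[[-15,0,0],[0,0,0],0],[[-15,0,0],[0,0,0],0],[[-10,0,0],[0,0,0],0],[[0,0,0],[0,0,0],0],[[0,0,0],[0,0,0],0]]'; python3 plan.py 526.6 -361 190 0.1
```

```text
time_s: 42.15
tcp_pos: [0.612, -0.0906, 0.1915]
eef_rot: [[-0.022, 0.996, -0.085], [0.005, -0.085, -0.996], [-1.0, -0.022, -0.003]]
force: [-0.1, -0.2, -6.3]
grip_width: 0.0098
t 42.15 turn [-0.087 -0.004  0.022] rows 1 | then shift [  1.5 -85.9 270.3] rows@38 8 | grip 9.8 F [-0.1 -0.2 -6.3]
```

```bash
python3 -m pendant '[[[0,0,0],[-0.045,-0.002,0.011],0],[[0,0,0],[-0.042,-0.002,0.011],0],[[0,-4,10],[0,0,0],0],[[0,-7,20],[0,0,0],0],[[0,-7,22],[0,0,0],0],[[0,-7,22],[0,0,0],0],[[0,-7,22],[0,0,0],0],[[0,-7,22],[0,0,0],0],[[0,-7,22],[0,0,0],0],[[0,-7,22],[0,0,0],0],[[0,-7,22],[0,0,0],0],[[0,-5,16],[0,0,0],0]]'; python3 plan.py 526.6 -361 170 0.1
```

```text
time_s: 43.15
tcp_pos: [0.5364, -0.2985, 0.1773]
eef_rot: [[-0.025, 1.0, 0.001], [0.009, 0.002, -1.0], [-1.0, -0.025, -0.009]]
force: [0.0, -0.0, -6.2]
grip_width: 0.0098
t 43.15 turn [-0.    -0.009  0.025] rows 1 | then shift [ 7.3 -9.9 62.5] rows@38 2 | grip 9.8 F [ 0.  -0.  -6.2]
```

```bash
python3 -m pendant '[[[0,-3,18],[0,-0.005,0.012],0],[[0,-3,18],[0,-0.004,0.012],0],[[0,-2,12],[0,0,0],0],[[0,0,6],[0,0,0],0],[[0,0,0],[0,0,0],0],[[0,0,0],[0,0,0],0],[[0,0,0],[0,0,0],0]]'; python3 plan.py 526.6 -361 150 0.1
```

```text
time_s: 43.73
tcp_pos: [0.5205, -0.3602, 0.1699]
eef_rot: [[-0.014, 1.0, -0.012], [0.006, -0.012, -1.0], [-1.0, -0.014, -0.006]]
force: [0.2, -0.0, -5.7]
grip_width: 0.0098
t 43.73 turn [-0.014 -0.006  0.014] rows 1 | then shift [19.9  6.1  0.8] rows@38 1 | grip 9.8 F [ 0.2 -0.  -5.7]
```

```bash
python3 -m pendant '[[[0,6,1],[-0.014,-0.006,0.014],0],[[0,0,0],[0,0,0],0],[[10,0,0],[0,0,0],0],[[14,0,0],[0,0,0],0],[[12,0,0],[0,0,0],0],[[5,0,0],[0,0,0],0],[[0,0,0],[0,0,0],0],[[0,0,0],[0,0,0],0]]'; python3 plan.py 526.6 -361.5 114 0.1
python3 - <<'E'
from h import *
ps=[shot("top"),shot("side")]; o=get_obs()
fit(ps,"tray",(.526,-.361,[0]),z0=o["tcp_pos"][2]-.065)
cv2.imwrite("pics/p7.png",np.hstack([cv2.resize(p["img"][y:y+160,x:x+160],(400,400),interpolation=cv2.INTER_CUBIC) for p,y,x in((ps[0],120,320),(ps[1],180,300))]))
E
```

```text
time_s: 44.4
tcp_pos: [0.5296, -0.3556, 0.1254]
eef_rot: [[0.002, 1.0, 0.011], [0.002, 0.011, -1.0], [-1.0, 0.002, -0.002]]
force: [0.6, 0.2, -6.7]
grip_width: 0.0101
t 44.4 turn [ 0.009 -0.002 -0.002] rows 1 | then shift [11.4 -3.1  5.9] rows@38 1 | grip 10.1 F [ 0.6  0.2 -6.7]
tray [ 530.5 -352. ] yaw deg 1.4 cost 2.706 views 2
```

View pics/p7.png

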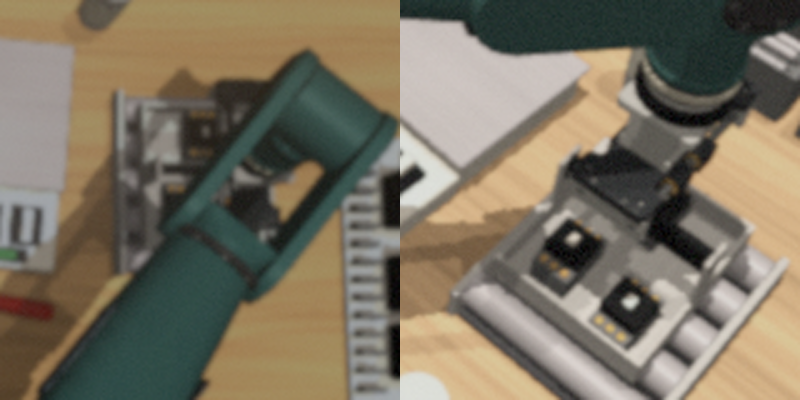

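The tray hangs over the rollers, between the rails. I correct its position and lower it.

```bash
python3 -m pendant '[[[0,-3,6],[0.009,-0.002,-0.002],0],[[0,0,0],[0,0,0],0],[[4,0,0],[0,0,0],0],[[4,0,0],[0,0,0],0],[[0,0,0],[0,0,0],0],[[0,0,0],[0,0,0],0]]'; python3 plan.py 526.6 -361.5 114 0.1
```

```text
time_s: 45.1
tcp_pos: [0.5278, -0.3649, 0.1211]
eef_rot: [[0.006, 1.0, -0.0], [-0.006, -0.0, -1.0], [-1.0, 0.006, 0.006]]
force: [0.1, 0.4, -5.2]
grip_width: 0.0091
t 45.1 turn [-0.002  0.006 -0.006] rows 1 | then shift [ 7.1 -1.2 -3.4] rows@38 1 | grip 9.1 F [ 0.1  0.4 -5.2]
```

```bash
python3 -m pendant '[[[0,-1,-3.4],[-0.001,0.006,-0.006],0],[[0,0,0],[0,0,0],0],[[3,0,0],[0,0,0],0],[[0,0,0],[0,0,0],0],[[0,0,0],[0,0,0],0]]'; python3 plan.py 526.6 -361.5 113 0.1
```

```text
time_s: 45.52
tcp_pos: [0.5268, -0.3607, 0.1175]
eef_rot: [[-0.001, 1.0, 0.001], [0.001, 0.001, -1.0], [-1.0, -0.001, -0.001]]
force: [-0.4, 0.2, -5.8]
grip_width: 0.009
t 45.52 turn [-0.001 -0.001  0.001] rows 1 | then shift [ 4.5 -0.2  0.8] rows@38 1 | grip 9.0 F [-0.4  0.2 -5.8]
```

```bash
python3 -m pendant '[[[2,0,0.5],[0,0,0],0],[[0,0,0],[0,0,0],0],[[2,0,0],[0,0,0],0],[[0,0,0],[0,0,0],0],[[0,0,0],[0,0,0],0]]';  python3 -m pendant '[[[1.5,0,0],[0,0,0],0],[[0,0,0],[0,0,0],0],[[0,0,0],[0,0,0],0]]'
```

```text
time_s: 45.93
tcp_pos: [0.527, -0.3614, 0.1133]
eef_rot: [[-0.001, 1.0, 0.001], [0.001, 0.001, -1.0], [-1.0, -0.001, -0.001]]
force: [-0.3, 0.5, -6.2]
grip_width: 0.0097
time_s: 46.18
tcp_pos: [0.5273, -0.3616, 0.1134]
eef_rot: [[0.001, 1.0, 0.001], [-0.0, 0.001, -1.0], [-1.0, 0.001, 0.0]]
force: [0.1, 0.1, -6.7]
grip_width: 0.0099
```

```bash
python3 -m pendant '[[[2,0,0],[0,0,0],0],[[0,0,0],[0,0,0],0],[[1.5,0,0],[0,0,0],0],[[0,0,0],[0,0,0],0]]'; python3 -m pendant '[[[1.5,0,0],[0,0,0],0],[[1.5,0,0],[0,0,0],0],[[0,0,0],[0,0,0],0]]'
```

```text
time_s: 46.52
tcp_pos: [0.5279, -0.3621, 0.1132]
eef_rot: [[0.003, 1.0, 0.001], [-0.003, 0.001, -1.0], [-1.0, 0.003, 0.003]]
force: [-1.4, 1.0, -3.8]
grip_width: 0.0097
time_s: 46.77
tcp_pos: [0.5279, -0.3621, 0.1132]
eef_rot: [[0.005, 1.0, 0.001], [-0.004, 0.001, -1.0], [-1.0, 0.005, 0.004]]
force: [-1.3, 0.7, -3.2]
grip_width: 0.0094
```

```bash
python3 -m pendant '[[[0,0,0],[0,0,0],0.35],[[0,0,0],[0,0,0],0.35],[[0,0,0],[0,0,0],0.35],[[0,0,0],[0,0,0],0.35],[[-15,0,0],[0,0,0],0.35],[[-25,0,0],[0,0,0],0.35],[[-30,0,0],[0,0,0],0.35],[[-35,0,0],[0,0,0],0.35],[[-25,0,0],[0,0,0],0.35],[[0,0,0],[0,0,0],0.35]]'; python3 -m pendant '[[[0,0,-35],[0,0,0],0.35],[[0,0,-35],[0,0,0],0.35],[[0,-20,-35],[0,0,0],0.35],[[0,-20,-35],[0,0,0],0.35],[[0,-20,-35],[0,0,0],0.35],[[0,-20,-35],[0,0,0],0.35],[[0,-20,-35],[0,0,0],0.35],[[0,-20,-35],[0,0,0],0.35],[[0,0,-35],[0,0,0],0.35],[[0,0,-35],[0,0,0],0.35],[[0,0,0],[0,0,0],0.35],[[0,0,0],[0,0,0],0.35]]'
python3 - <<'E'
from h import *
ps=[shot("top"),shot("side")]
q=fit(ps,"tray",(.527,-.361,[0]),z0=.048)
fit(ps,"rollers",(.527,-.361,[0]))
I=[]
for p,y,x,k in((ps[0],100,330,0),(ps[1],170,300,1)):
  im=cv2.resize(p["img"][y:y+160,x:x+160],(400,400),interpolation=cv2.INTER_CUBIC)
  for b in [M["tray"][0]]:
    uv=(proj(p,b+[.527,-.361,.048])-[x,y]+.5)*2.5-.5
    cv2.polylines(im,[cv2.convexHull(np.round(uv).astype(np.int32))],1,(0,255,0),1)
  I.append(im)
cv2.imwrite("pics/p8.png",np.hstack(I)); cv2.imwrite("pics/p9.png",cv2.resize(ps[0]["img"],(800,600)))
E
```

```text
time_s: 47.6
tcp_pos: [0.528, -0.3625, 0.2441]
eef_rot: [[0.005, 1.0, 0.001], [-0.004, 0.001, -1.0], [-1.0, 0.005, 0.004]]
force: [-1.1, 0.1, 0.8]
grip_width: 0.0333
time_s: 48.6
tcp_pos: [0.4023, -0.0017, 0.2264]
eef_rot: [[0.003, 1.0, -0.002], [-0.003, -0.002, -1.0], [-1.0, 0.003, 0.003]]
force: [0.8, 1.0, 0.5]
grip_width: 0.0331
tray [ 527.2 -361.4] yaw deg 0.3 cost 0.741 views 2
no silhouette
rollers [ 524.9 -357.2] yaw deg 0.5 cost 2.246 views 1
```

View pics/p8.png

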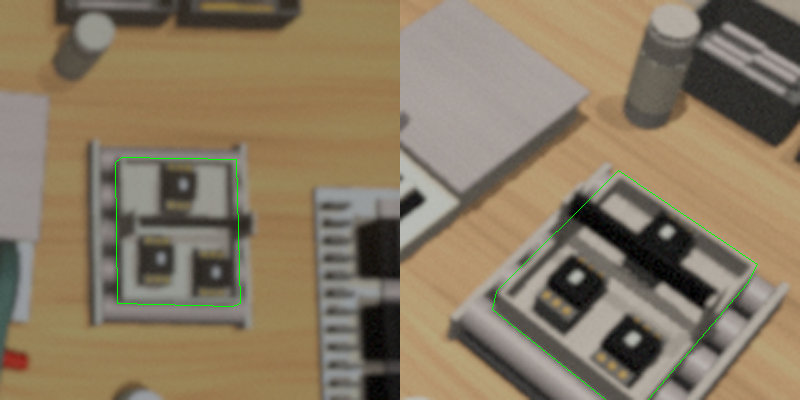

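View pics/p9.png

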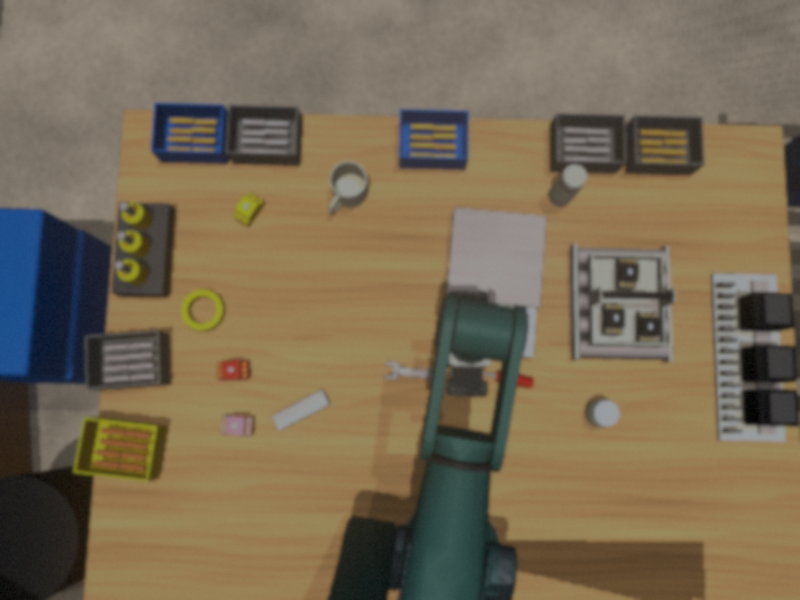

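```bash
python3 -c "
from station import *
print(job_done())"
```

```text
the job is handed in; nothing more can be done
None
```

I put the three grey relay modules into the kit tray and carried it level to the scale's platform. With the tray standing there, I pressed the round, bar and square keys in that order. I then carried it to the roller stand, released it and handed the job in at about 49 s.

- **Modules:** the last pictures show all three still in the tray. There are no other grey modules on the bench, and the look-alikes and other things are where they were.
- **Keys:** each bottomed with the fingertips at about 45.7 mm, under 28–34 N. That matches 6 mm of travel, but I had no direct reading of the key joints.
- **Tray on the scale:** the fit gave (616, −91) mm with a turn of −5.0°, against the platform's (617, −91) mm and −4.8°.
- **Tray on the rollers:** the fit gave (527.2, −361.4) mm with a turn of 0.3°. The stand, measured while it was empty, was at about (527, −361) mm and 0°.
- **Check that disagreed:** re-fitting the stand with the tray on it gave about (525, −357) mm. The tray hid most of it and only one view counted, so I did not rely on that figure.

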